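Find the rattling parts case and hand it over

ROBOT

A 6-joint arm with a two-finger parallel gripper is mounted at the origin on the work surface. World frame = base frame: x ahead of the robot, y to its left, z up, the work surface at z = 0. Lengths are in m, angles in rad, forces in N, time in s.
With the tool pointing down it reaches from about 0.325 to 0.75 m from the base axis. Payload 7.6 kg.
Tool frame: the origin (TCP) lies on the mounting face of the last link; the fingertips stand 173 mm ahead of it and the grasp point (between the pads) lies 155 mm ahead of it; x points along the fingers, y is the direction in which the jaws open and shut, and the axes are right-handed (so a half turn about x gives the same grasp; the last joint's range is limited). The gripper opens to 85 mm and grips with 20 to 120 N. Pads are 22 mm wide; open, the fingers measure 114 mm over their backs; the gripper's body (76 mm by 85 mm) begins 54 mm behind the grasp point. The pads swing forward as they close: fully open they stand 13 mm farther back than shut.
Start: joints at [-1.385, 0.052, 1.401, -0, 1.689, -0.07], TCP at [0.133, -0.508, 0.405] pointing down, gripper open.
Joint ranges: [-2.9, 2.9], [-0.91, 2.17], [0.12, 2.37], [-1.06, 4.2], [0.26, 2.73], [-2.93, 2.93]. Speed limits (rad/s): [2.57, 2.57, 3.01, 3.14, 3.14, 3.14].

INTERFACE

Orientations are given as a unit quaternion [x, y, z, w].
In Python, from station import ctrl gives the robot as it stands.
- The arm moves only by the shell command python3 -m inch 'ROWS'. ROWS is a JSON object of lists of equal length, an entry for each row: "slide": the shift along the tool's x, y, z in m, a list of three; "roll": the turn about the tool's x in degrees; "hand": the gripper command: -1 is shut, 1 is fully open, values between are in proportion. A call has 1 to 8 rows; each row shifts and turns the pose as measured when the row begins, along the tool's axes as they then stand; what a row does not reach is not made up. A row lasts 1/12 s, in which the tool goes at most 41.7 mm and 7.16 degrees, less where a joint would pass 70% of its speed; a pose out of reach is approached as far as the arm can. A call with a gripper value outside its range is refused whole. The fingers move at their own pace and stop on an object; the grip force is fixed at half the most. Time passes only in rows, so rows that do not move let the fingers close. It gives the time, the measured TCP pose, the force and the opening at its end, in the units of the state.
- ctrl.get_obs(): the state, without advancing time (a new reading comes with each control period).
- ctrl.capture(name): name is "scene" or "top"; returns a dict with "image" (480x640x3 uint8, blue, green, red), "vfov" (degrees; the focal length in pixels is half the picture's height over the tangent of half this angle, whatever the lens; pixels are square), "cx", "cy" (the principal point, pixels), "D" ([k1, k2, p1, p2, k3] as OpenCV has them; the pictures are not rectified), "camera_from_world" (4x4, takes a point from world to camera coordinates). Camera axes: x right, y down, z forward; pixel columns grow to the right and rows downward; lengths in m; the calibration is good to about 2 mm. A picture is of the moment at which its call begins. There is no depth.
- ctrl.job_done(): hands the job in, once; it reports no verdict.
The state is a dict: "time": time; "joints": joint angles; "dq": joint speeds; "tau": joint torques, N m; "ee_pos": TCP position; "tcp_rot": TCP orientation; "wrist_force": force on the tool from outside, world axes, zero at the start; "torque": the same for the moment, N m; "gripper_width": finger opening in m.
Only numpy, scipy, OpenCV 4.12 (cv2) and the standard library are available. Lean on these libraries where they do the work, as an engineer would, in place of code of your own. Each camera call takes 0.05 s, during which the arm holds its last target.

TASK

One of the three closed blue parts cases on the reactor bench has a valve ball loose inside, which you can only tell by picking the cases up and shaking them: the faulty one rattles. Stack the two that do not rattle squarely, one on the other, on the grey case with the green lid, letting go of them gently there, and then hold the rattling case out forward, level and still, over the open logbook for your colleague, with its underside about 12 cm above the bench. Finish while still holding it; drop no case, do not shift the grey case, and leave the other things on the bench alone.

Things in the scene. Friction and masses are not known exactly. Their poses are not given: they have to be found in the camera images.
- case_a: sealed hard case, one of three alike (case_a, case_b, case_c): blue body, white lid, yellow label, steel latches on the two short ends; 140 x 58 x 50 mm (x, y, z), flat on top, 4 mm walls, does not open. Origin: centre of the underside; x along the length, y across the 58 mm width (grip there, across the middle), z up. Stands upright on the bench; which place is whose varies
- case_b: as case_a. One of the three, any of them, drawn anew each time, has a 135 g steel ball, 32 mm across, loose inside: shaken lengthwise or tipped end for end, it rolls up to 50 mm either way from the middle, knocks on the end walls (jolts of force) and stays at the end that was low, which shifts the weight. In the other two nothing moves
- case_c: as case_a. Each case weighs 0.2 to 0.4 kg without the loose ball, drawn separately, so weight alone does not tell which one holds it. Without the ball the weight is centred on the case's middle. The shell is stiff and may be gripped firmly (60 N); level again after tipping, a ball at one end pulls with about 0.06 N m about the middle
- column: the foot of the column: a closed case of the same size (140 x 58 x 50 mm) with a grey body and a green lid, 0.8 kg, loose on the bench. Origin: centre of the underside; x along its length, y across, z up; its flat top is 50 mm above its origin. The sound cases go on it lengthwise along its length (either way round), so that their undersides end 50 and 100 mm above the bench
- logbook_mid (a point): middle of the open logbook, on its pages, 10 mm above the bench; the x axis points to the far side of the bench, y along the spread
- logbook: open logbook lying flat on the far side of the bench, fixed, 136 x 200 x 10 mm, blue cover and ruled white pages. Origin: centre of its underside
- jar: white plastic jar with a yellow label, 60 mm across, 85 mm high. Origin: centre of its underside. Leave alone
- amber_bottle: amber bottle with a white cap, 54 mm across, 110 mm high. Origin: centre of its underside. Leave alone
- plug: small stainless port plug, 30 mm across, 26 mm high, stands among the cases. Origin: centre of its underside. Leave alone
- clamp_ring: stainless clamp ring lying flat among the cases, 36 mm across, 14 mm high. Origin: centre of its underside. Leave alone
- beaker: stainless beaker, 68 mm across, 75 mm high. Origin: centre of its underside. Leave alone
- wrench: steel wrench, 150 mm long, lying flat. x along its length. Leave alone
- timer: white bench timer, 62 x 62 x 22 mm, lying flat. Origin: centre of its underside. Leave alone
Mind the look-alikes: they are no part of the job. Leave any pink look-alike of the case_a alone.

How it is judged:
By the outcome, as a careful person would: the job done as asked, in the order asked, and still so for the second after the job is handed in, while the arm keeps its last pose, push and grip.
It also fails if it takes over 72 s, if anything falls off the work surface, if the arm or the gripper's body presses on something with over 40 N, if the wrist force passes 120 N, or if a joint passes its speed limit or range.

## Working session

There is one attempt and no reset: what is moved stays moved. The work goes in short steps, Python scripts to look and compute and a shell command to move; the robot and the scene stay as the last step left them, time stands still between calls to the robot, and variables do not carry over. Pictures are saved under pics/ and viewed, and the job is handed in when it is done.

```bash
ls; mkdir -p pics
python3 - <<'E'
from station import ctrl
import cv2
for n in("scene","top"):
    c=ctrl.capture(n); cv2.imwrite(f"pics/{n}0.png",c["image"]); print(n,c["vfov"],c["cx"],c["cy"],c["D"],c["camera_from_world"])
print(ctrl.get_obs())
E
```

```text
pics
scene 49.47053208477429 323.9804959880475 227.54297873264906 [-0.06008254  0.          0.          0.          0.        ] [[-3.14270451e-01  9.49332546e-01 -1.34204270e-03  1.15073992e-01]
 [ 6.98340666e-01  2.30223113e-01 -6.77729763e-01 -3.36186006e-01]
 [-6.43081952e-01 -2.13927641e-01 -7.35309844e-01  1.47779087e+00]
 [ 0.00000000e+00  0.00000000e+00  0.00000000e+00  1.00000000e+00]]
top 46.90051980235952 325.65573918918744 230.34428970936008 [-0.00807117  0.          0.          0.          0.        ] [[-3.47017266e-02 -9.99374219e-01 -6.85282792e-03  9.04418896e-02]
 [-9.78614509e-01  3.53703977e-02 -2.02639032e-01  4.92008877e-01]
 [ 2.02754611e-01 -3.25647438e-04 -9.79229524e-01  1.29692142e+00]
 [ 0.00000000e+00  0.00000000e+00  0.00000000e+00  1.00000000e+00]]
{'time': 0.1, 'joints': array([-1.38530774e+00,  5.27446884e-02,  1.40163159e+00, -3.15122089e-06,
        1.68859774e+00, -7.03175407e-02]), 'dq': array([ 0.00059373, -0.00073204, -0.00221309,  0.00044007,  0.00011636,
       -0.0021472 ]), 'tau': array([ 7.30245647e-04, -3.82583177e+01, -3.60984635e+01, -1.18307603e-04,
        4.84052944e-03, -1.12535517e-05]), 'ee_pos': array([ 0.13284531, -0.50788102,  0.40396747]), 'tcp_rot': array([-0.70130145, -0.0906821 ,  0.70135988, -0.08970707]), 'wrist_force': array([ 0.05891009,  0.57273914, -0.13926682]), 'torque': array([ 0.02233856, -0.01688607,  0.02988855]), 'gripper_width': 0.08561897355116826}
```

View pics/scene0.png

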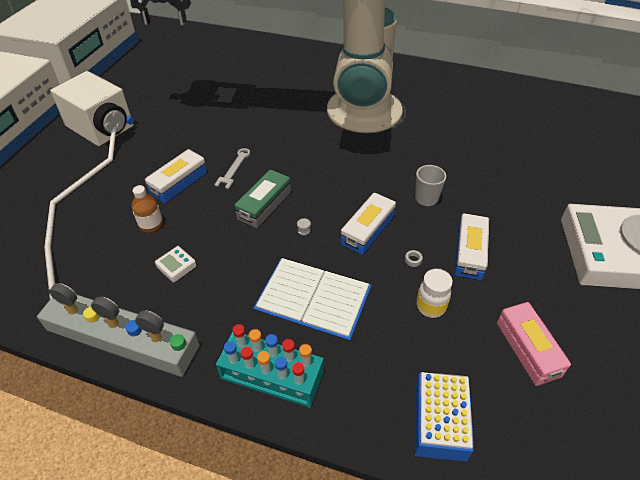

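View pics/top0.png

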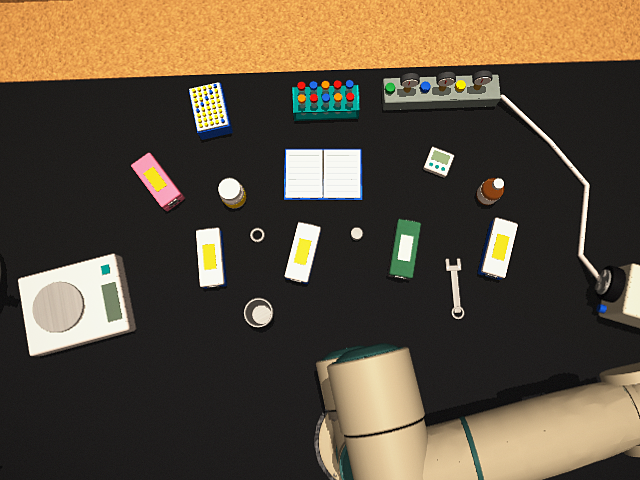

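In the top view, these could be taken for the blue cases: white/blue cases at (210,258), (303,252) and (499,248). The look-alikes are the pink case (157,181) and the blue tip rack (210,110). The grey case with the green lid is at (405,249). I choose the three white-lidded blue ones.

```bash
cat > h.py <<'E'
from station import ctrl
import cv2, numpy as np
from scipy.spatial.transform import Rotation as R
def cam(n):
    c=ctrl.capture(n); h=c["image"].shape[0]; f=h/2/np.tan(np.radians(c["vfov"]/2))
    c["K"]=np.array([[f,0,c["cx"]],[0,f,c["cy"]],[0,0,1.]]); c["D"]=np.array(c["D"]); return c
def ray(c,px,z):
    u=cv2.undistortPoints(np.float64(px).reshape(-1,1,2),c["K"],c["D"]).reshape(-1,2)
    T=np.array(c["camera_from_world"]); Rw=T[:3,:3].T; o=-Rw@T[:3,3]
    d=np.c_[u,np.ones(len(u))]@Rw.T
    return o+d*((z-o[2])/d[:,2])[:,None]
def proj(c,P):
    T=np.array(c["camera_from_world"]); 
    return cv2.projectPoints(np.float64(P).reshape(-1,1,3),cv2.Rodrigues(T[:3,:3])[0],T[:3,3],c["K"],c["D"])[0].reshape(-1,2)
def masks(c):
    hsv=cv2.cvtColor(c["image"],cv2.COLOR_BGR2HSV); H,S,V=cv2.split(hsv)
    return dict(lid=(((S<60)&(V>185))|((H>18)&(H<34)&(S>120)&(V>150))).astype(np.uint8),
      green=((H>55)&(H<85)&(S>70)&(V>40)|((S<60)&(V>185))).astype(np.uint8), yel=((H>20)&(H<34)&(S>140)&(V>140)).astype(np.uint8),
      white=((S<60)&(V>170)).astype(np.uint8))
def rect(c,m,z,amin=300,amax=6000):
    out=[]
    for k in cv2.findContours(m,cv2.RETR_EXTERNAL,cv2.CHAIN_APPROX_NONE)[0]:
        if not amin<cv2.contourArea(k)<amax: continue
        w=ray(c,k.reshape(-1,2),z)[:,:2]
        (cx,cy),(a,b),t=cv2.minAreaRect((w*1000).astype(np.float32))
        if a<b: a,b,t=b,a,t+90
        out.append((k.reshape(-1,2).mean(0).round(),round(cx,1),round(cy,1),round(a,1),round(b,1),round((t+90)%180-90,1)))
    return out
def st():
    o=ctrl.get_obs(); r=R.from_quat(o["tcp_rot"]).as_matrix()
    print("t",round(o["time"],2),"pos",o["ee_pos"].round(4),"x",r[:,0].round(3),"y",r[:,1].round(3),"z",r[:,2].round(3),"F",o["wrist_force"].round(2),"T",o["torque"].round(3),"w",round(o["gripper_width"],4),"q",o["joints"].round(2)); return o,r
E
python3 - <<'E'
from h import *
for n in("top","scene"):
    c=cam(n); M=masks(c); print(n)
    for k,z in(("lid",.05),("green",.05),("yel",.05),("white",.01)):
        for r in rect(c,M[k],z,150): print(k,*r)
    if n=="top": cv2.imwrite("pics/crop.png",cv2.resize(c["image"][200:300,180:540],None,fx=2.2,fy=2.2))
st()
E
```

```text
top
lid [258. 312.] 302.6 241.1 64.4 63.3 88.0
lid [634. 291.] 325.4 -650.1 123.1 35.3 -8.5
lid [455. 284.] 343.4 -228.7 140.9 34.1 -1.2
lid [405. 247.] 446.0 -117.7 62.7 31.0 -12.4
lid [209. 258.] 439.2 356.9 141.8 56.1 4.9
lid [302. 253.] 443.8 131.6 141.5 56.0 -15.2
lid [500. 248.] 437.5 -346.0 141.3 55.5 -18.9
lid [231. 188.] 609.4 308.5 54.1 50.9 42.8
lid [155. 179.] 641.5 494.3 61.8 30.0 35.2
lid [322. 173.] 640.3 76.3 183.9 122.2 87.9
lid [439. 161.] 662.0 -215.4 59.2 58.6 -24.2
lid [564. 182.] 609.4 -519.2 509.2 103.3 19.8
lid [208. 105.] 830.9 362.7 118.4 78.4 11.4
green [360. 352.] 204.4 -2.6 162.5 28.1 -81.0
green [258. 312.] 302.6 241.1 64.4 63.3 88.0
green [634. 291.] 325.4 -650.1 123.1 35.3 -8.5
green [455. 284.] 343.4 -228.7 140.9 34.1 -1.2
green [209. 258.] 439.2 356.9 141.8 56.1 4.9
green [302. 253.] 443.8 131.6 141.5 56.0 -15.2
green [404. 251.] 444.0 -116.7 143.1 57.7 -12.3
green [500. 248.] 437.5 -346.0 141.3 55.5 -18.9
green [230. 188.] 610.0 309.1 52.3 50.9 42.8
green [322. 173.] 640.3 76.3 183.9 122.2 87.9
green [439. 161.] 662.0 -215.4 59.2 58.6 -24.2
green [5
[... 2973 characters left out ...]
2.0 121.9 147.4 60.4 -15.6
white [262. 190.] 407.8 -141.2 66.1 31.1 -12.5
white [232. 169.] 352.9 -238.9 147.4 35.5 -1.5
white [173. 169.] 406.1 -381.1 150.4 62.2 -19.6
white [ 69. 207.] 577.8 -560.5 519.0 99.3 16.6
white [337. 115.] 65.3 -57.5 78.3 43.3 37.3
white [395. 110.] -14.6 87.6 132.9 28.2 12.4
white [86. 90.] 168.1 -821.2 185.2 137.6 71.6
white [16. 70.] 118.3 -1096.4 306.4 150.3 42.5
white [575.   6.] -924.6 573.3 500.3 120.9 -89.9
white [55. 18.] -221.7 -1258.9 359.6 320.7 0.1
t 0.2 pos [ 0.1328 -0.5079  0.4042] x [-0.     0.001 -1.   ] y [ 0.253 -0.967 -0.001] z [-0.967 -0.253 -0.   ] F [-1.68 -0.77  0.08] T [-0.008 -0.019  0.011] w 0.0853 q [-1.39  0.05  1.4   0.    1.69 -0.07]
```

View pics/crop.png

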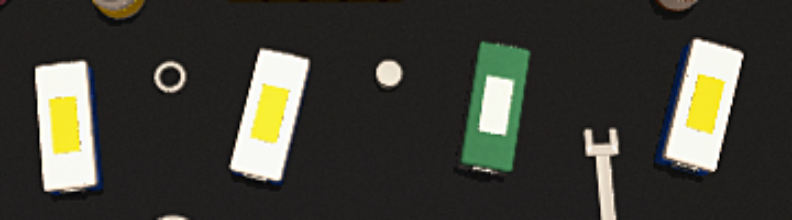

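The crop confirms three blue cases with white lids and yellow labels, plus the green-lidded column. I'll start with the right-hand case, which is nearest to the tool.

```bash
cat >> h.py <<'E'
def go(x,y,z,jaw=None):
    o,r=st(); d=np.array([x,y,z])-o["ee_pos"]
    a=np.degrees(np.arctan2(r[1,1],r[0,1])); print("jaw",round(a,2),"slide",(r.T@d).round(4),"dist",np.linalg.norm(d).round(3))
    if jaw is not None:
        roll=a-jaw; r2=r@R.from_euler("x",roll,degrees=True).as_matrix()
        print("roll",round(roll,2),"slide after roll",(r2.T@d).round(4), "jaw chk",np.degrees(np.arctan2(r2[1,1],r2[0,1])).round(2))
E
python3 -m inch '{"slide":[[0.016,-0.008,-0.034],[0.016,-0.008,-0.034],[0.016,-0.008,-0.034],[0.016,-0.008,-0.034],[0.016,-0.008,-0.034],[0.016,-0.008,-0.034],[0.016,-0.008,-0.034],[0.016,-0.008,-0.034]],"roll":[0,0,0,0,0,0,0,0],"hand":[1,1,1,1,1,1,1,1]}'
python3 -c "
from h import *
go(.440,-.3475,.24,-109.2)"
```

```text
time: 0.87
ee_pos: [0.3845, -0.376, 0.2736]
tcp_rot: [-0.702, -0.083, 0.702, -0.088]
wrist_force: [-0.4, -0.4, 0.2]
gripper_width: 0.0851
t 0.87 pos [ 0.3845 -0.376   0.2736] x [ 0.    -0.008 -1.   ] y [ 0.24  -0.971  0.008] z [-0.971 -0.24   0.001] F [-0.41 -0.42  0.2 ] T [-0.002  0.041 -0.032] w 0.0851 q [-0.84  0.17  1.54 -0.    1.43  0.49]
jaw -76.09 slide [ 0.0334 -0.0146 -0.0608] dist 0.071
roll 33.11 slide after roll [ 0.0334 -0.0454 -0.0429] jaw chk -109.2
```

```bash
python3 -m inch '{"slide":[[0.017,-0.007,-0.030],[0.016,-0.007,-0.030],[0,0,0],[0,0,0],[0,0,0],[0,0,0],[0,0,0],[0,0,0]],"roll":[0,0,6.7,6.7,6.7,6.7,6.7,0],"hand":[1,1,1,1,1,1,1,1]}'
python3 -c "
from h import *
go(.440,-.3475,.183,-109.2)"
```

```text
time: 1.53
ee_pos: [0.4475, -0.339, 0.2299]
tcp_rot: [-0.693, 0.125, 0.699, 0.126]
wrist_force: [0.6, -0.4, 0.2]
gripper_width: 0.0853
t 1.53 pos [ 0.4475 -0.339   0.2299] x [-0.008  0.002 -1.   ] y [-0.35  -0.937  0.001] z [-0.937  0.35   0.009] F [ 0.6  -0.42  0.22] T [-0.032 -0.017  0.017] w 0.0853 q [-0.71  0.28  1.5  -0.    1.37  1.22]
jaw -110.48 slide [0.0469 0.0105 0.0037] dist 0.048
roll -1.28 slide after roll [0.0469 0.0105 0.0039] jaw chk -109.2
```

```bash
python3 -m inch '{"slide":[[0,0.005,0.002],[0,0.005,0.002],[0.01,0,0],[0.015,0,0],[0.012,0,0],[0,0,0]],"roll":[-1.2,0,0,0,0,0],"hand":[1,1,1,1,1,1]}'
python3 -c "
from h import *
go(.440,-.3475,.183,-109.2)"
```

```text
time: 2.03
ee_pos: [0.4394, -0.3475, 0.19]
tcp_rot: [-0.695, 0.114, 0.701, 0.114]
wrist_force: [-1.5, 0.5, -0.8]
gripper_width: 0.0853
t 2.03 pos [ 0.4394 -0.3475  0.19  ] x [-0.008  0.002 -1.   ] y [-0.318 -0.948  0.   ] z [-0.948  0.318  0.008] F [-1.48  0.47 -0.75] T [ 0.008 -0.002  0.022] w 0.0853 q [-0.73  0.33  1.53 -0.    1.29  1.16]
jaw -108.53 slide [ 0.007  -0.0002 -0.0006] dist 0.007
roll 0.67 slide after roll [ 0.007  -0.0002 -0.0006] jaw chk -109.2
```

```bash
python3 -m inch '{"slide":[[0.006,0,0],[0,0,0],[0,0,0],[0,0,0],[0,0,0],[0,0,0]],"roll":[0.5,0,0,0,0,0],"hand":[1,-1,-1,-1,-1,-1]}'
python3 -c "
from h import *
st()"
```

```text
time: 2.53
ee_pos: [0.4395, -0.3474, 0.1833]
tcp_rot: [-0.694, 0.116, 0.7, 0.117]
wrist_force: [-0.5, -0.2, -3.1]
gripper_width: 0.0577
t 2.53 pos [ 0.4395 -0.3474  0.1833] x [-0.008  0.003 -1.   ] y [-0.325 -0.946  0.   ] z [-0.946  0.325  0.009] F [-0.53 -0.18 -3.05] T [ 0.073 -0.034  0.019] w 0.0577 q [-0.73  0.34  1.53 -0.    1.28  1.17]
```

```bash
python3 -m inch '{"slide":[[-0.01,0,0],[-0.02,0,0],[-0.03,0,0],[-0.03,0,0],[-0.02,0,0],[-0.01,0,0],[0,0,0],[0,0,0]],"roll":[0,0,0,0,0,0,0,0],"hand":[-1,-1,-1,-1,-1,-1,-1,-1]}'
python3 -c "
from h import *
st()"
for i in 1 2 3 4; do python3 -m inch '{"slide":[[0,0,0]],"roll":[0],"hand":[-1]}' >/dev/null; python3 -c "
from h import *
o,r=st(); print('tool T',r.T@o['torque'],'tool F',r.T@o['wrist_force'])"; done
```

```text
time: 3.2
ee_pos: [0.4399, -0.3467, 0.3103]
tcp_rot: [-0.693, 0.115, 0.702, 0.118]
wrist_force: [-0.6, 0.4, -2.2]
gripper_width: 0.0573
t 3.2 pos [ 0.4399 -0.3467  0.3103] x [-0.011  0.005 -1.   ] y [-0.325 -0.946 -0.002] z [-0.946  0.325  0.012] F [-0.63  0.39 -2.17] T [-0.036 -0.039 -0.036] w 0.0573 q [-0.73  0.2   1.43 -0.    1.52  1.17]
t 3.28 pos [ 0.4398 -0.3466  0.3096] x [-0.011  0.006 -1.   ] y [-0.325 -0.946 -0.002] z [-0.946  0.324  0.013] F [ 0.19  0.3  -2.65] T [-0.023 -0.06  -0.02 ] w 0.0575 q [-0.73  0.2   1.43 -0.    1.52  1.17]
tool T [0.02027652 0.06424517 0.00160295] tool F [ 2.64560782 -0.34562362 -0.11757531]
t 3.37 pos [ 0.4396 -0.3464  0.3082] x [-0.013  0.007 -1.   ] y [-0.325 -0.946 -0.003] z [-0.946  0.325  0.015] F [ 0.23 -0.5  -2.45] T [-0.026  0.01   0.029] w 0.0576 q [-0.73  0.2   1.43 -0.    1.52  1.17]
tool T [-0.02867349 -0.0008809   0.02841156] tool F [ 2.43978595  0.40732527 -0.42103102]
t 3.45 pos [ 0.4394 -0.3463  0.3067] x [-0.015  0.009 -1.   ] y [-0.325 -0.946 -0.004] z [-0.946  0.324  0.017] F [ 0.96 -0.54 -2.71] T [ 0.072 -0.026 -0.01 ] w 0.0572 q [-0.73  0.21  1.43 -0.    1.52  1.17]
tool T [ 0.0086956   0.00084427 -0.07687491] tool F [ 2.69469894  0.2148894  -1.12829017]
t 3.53 pos [ 0.4393 -0.3462  0.3053] x [-0.017  0.011 -1.   ] y [-0.325 -0.946 -0.005] z [-0.946  0.324  0.019] F [-0.7  -0.58 -2.3 ] T [-0.001  0.051  0.007] w 0.0573 q [-0.73  0.21  1.43 -0.    1.52  1.17]
tool T [-0.00628492 -0.04832411  0.01729038] tool F [2.30700922 0.78764528 0.42774803]
```

```bash
cat > rd.py <<'E'
from h import *
o,r=st.__wrapped__() if hasattr(st,'__wrapped__') else (ctrl.get_obs(),None)
r=R.from_quat(o["tcp_rot"]).as_matrix()
print(round(o["time"],2),"F",(r.T@o["wrist_force"]).round(2),"T",(r.T@o["torque"]).round(3),"p",o["ee_pos"].round(4),"x",r[:2,0].round(3))
E
python3 -m inch '{"slide":[[-0.002,0,0.04]],"roll":[0],"hand":[-1]}' >/dev/null; python3 rd.py
python3 -m inch '{"slide":[[-0.002,0,0.04]],"roll":[0],"hand":[-1]}' >/dev/null; python3 rd.py
python3 -m inch '{"slide":[[-0.002,0,-0.04]],"roll":[0],"hand":[-1]}' >/dev/null; python3 rd.py
python3 -m inch '{"slide":[[-0.002,0,-0.04]],"roll":[0],"hand":[-1]}' >/dev/null; python3 rd.py
python3 -m inch '{"slide":[[-0.002,0,-0.04]],"roll":[0],"hand":[-1]}' >/dev/null; python3 rd.py
python3 -m inch '{"slide":[[-0.002,0,0.04]],"roll":[0],"hand":[-1]}' >/dev/null; python3 rd.py
python3 -m inch '{"slide":[[-0.002,0,0.04]],"roll":[0],"hand":[-1]}' >/dev/null; python3 rd.py
python3 -m inch '{"slide":[[-0.002,0,0]],"roll":[0],"hand":[-1]}' >/dev/null; python3 rd.py
python3 -m inch '{"slide":[[-0.002,0,0]],"roll":[0],"hand":[-1]}' >/dev/null; python3 rd.py
python3 -m inch '{"slide":[[-0.002,0,0]],"roll":[0],"hand":[-1]}' >/dev/null; python3 rd.py
python3 -c "
from h import *
go(.4455,-.119,.34,-102.3)"
```

```text
3.62 F [1.16 0.88 0.96] T [-0.009 -0.022  0.04 ] p [ 0.404  -0.3341  0.3033] x [-0.021  0.016]
3.7 F [ 1.37 -0.13  0.42] T [-0.033 -0.02   0.004] p [ 0.3659 -0.321   0.3038] x [-0.024  0.019]
3.78 F [ 8.21 -0.39  4.3 ] T [-0.062 -0.245 -0.104] p [ 0.3885 -0.3233  0.2931] x [-0.049  0.04 ]
3.87 F [-0.55  0.68 -2.87] T [0.028 0.219 0.065] p [ 0.4226 -0.3337  0.291 ] x [-0.052  0.043]
3.95 F [ 2.1   0.26 -0.68] T [-0.018  0.059  0.014] p [ 0.4588 -0.3455  0.2885] x [-0.056  0.046]
4.03 F [ 7.46  2.7  -0.53] T [-0.004  0.085  0.096] p [ 0.4328 -0.3393  0.2775] x [-0.069  0.06 ]
4.12 F [0.54 0.55 1.53] T [-0.006 -0.028 -0.001] p [ 0.3976 -0.328   0.2752] x [-0.08  0.07]
4.2 F [ 3.25  0.08 -0.05] T [0.006 0.016 0.019] p [ 0.3953 -0.3275  0.2707] x [-0.091  0.079]
4.28 F [ 1.79  0.7  -0.64] T [0.048 0.115 0.076] p [ 0.395  -0.3276  0.2702] x [-0.094  0.083]
4.37 F [ 2.18  0.37 -0.99] T [0.005 0.056 0.034] p [ 0.3949 -0.3277  0.2713] x [-0.096  0.084]
t 4.37 pos [ 0.3949 -0.3277  0.2713] x [-0.096  0.084 -0.992] y [-0.327 -0.944 -0.049] z [-0.94   0.32   0.118] F [ 0.6  -0.48 -2.29] T [-0.051 -0.042 -0.004] w 0.0573 q [-0.76  0.14  1.58 -0.01  1.55  1.14]
jaw -109.14 slide [-0.0554 -0.2168  0.0274] dist 0.225
roll -6.84 slide after roll [-0.0554 -0.2185  0.0014] jaw chk -102.33
```

```bash
python3 -m inch '{"slide":[[-0.035,0,0]],"roll":[0],"hand":[-1]}' >/dev/null; python3 rd.py
python3 -m inch '{"slide":[[-0.035,0,0]],"roll":[0],"hand":[-1]}' >/dev/null; python3 rd.py
python3 -m inch '{"slide":[[0,0,0]],"roll":[0],"hand":[-1]}' >/dev/null; python3 rd.py
python3 -m inch '{"slide":[[0.03,0,0]],"roll":[0],"hand":[-1]}' >/dev/null; python3 rd.py
python3 -m inch '{"slide":[[0.03,0,0]],"roll":[0],"hand":[-1]}' >/dev/null; python3 rd.py
python3 -m inch '{"slide":[[0,0,0]],"roll":[0],"hand":[-1]}' >/dev/null; python3 rd.py
python3 -m inch '{"slide":[[0,0,0]],"roll":[0],"hand":[-1]}' >/dev/null; python3 rd.py
```

```text
4.45 F [ 2.79  0.39 -0.81] T [-0.     0.105  0.049] p [ 0.3973 -0.3295  0.3003] x [-0.104  0.092]
4.53 F [ 1.36  0.44 -0.98] T [-0.035  0.153  0.082] p [ 0.4009 -0.3325  0.336 ] x [-0.104  0.093]
4.62 F [ 0.48 -0.37 -1.18] T [-0.008  0.157  0.083] p [ 0.4019 -0.3331  0.344 ] x [-0.095  0.084]
4.7 F [ 1.78  0.97 -1.11] T [-0.03   0.085  0.101] p [ 0.4004 -0.3316  0.3222] x [-0.083  0.073]
4.78 F [ 3.46 -0.01  0.16] T [0.016 0.094 0.029] p [ 0.3985 -0.3296  0.295 ] x [-0.077  0.067]
4.87 F [ 3.57 -0.11  0.92] T [ 0.078 -0.048  0.049] p [ 0.3978 -0.3286  0.2912] x [-0.081  0.071]
4.95 F [ 1.13 -0.19 -0.66] T [0.006 0.146 0.071] p [ 0.3979 -0.3285  0.2924] x [-0.08  0.07]
```

```bash
python3 -m inch '{"slide":[[-0.035,-0.03,0]],"roll":[-1.7],"hand":[-1]}' >/dev/null; python3 rd.py
python3 -m inch '{"slide":[[-0.035,-0.03,0]],"roll":[-1.7],"hand":[-1]}' >/dev/null; python3 rd.py
python3 -m inch '{"slide":[[0.03,-0.03,0]],"roll":[-1.7],"hand":[-1]}' >/dev/null; python3 rd.py
python3 -m inch '{"slide":[[0.03,-0.03,0]],"roll":[-1.7],"hand":[-1]}' >/dev/null; python3 rd.py
python3 -m inch '{"slide":[[-0.035,-0.03,0]],"roll":[0],"hand":[-1]}' >/dev/null; python3 rd.py
python3 -m inch '{"slide":[[-0.035,-0.03,0]],"roll":[0],"hand":[-1]}' >/dev/null; python3 rd.py
python3 -m inch '{"slide":[[0.03,-0.03,0]],"roll":[0],"hand":[-1]}' >/dev/null; python3 rd.py
python3 -m inch '{"slide":[[0.03,0,0]],"roll":[0],"hand":[-1]}' >/dev/null; python3 rd.py
python3 -c "
from h import *
go(.4455,-.119,.28,-102.3)"
```

```text
5.03 F [ 2.92  0.81 -1.14] T [0.014 0.09  0.066] p [ 0.4073 -0.3068  0.3191] x [-0.088  0.076]
5.12 F [ 0.71 -0.72 -1.08] T [-0.042  0.175  0.056] p [ 0.4192 -0.2809  0.3562] x [-0.09   0.077]
5.2 F [-0.12  1.38 -2.74] T [0.04  0.225 0.041] p [ 0.427  -0.2507  0.3419] x [-0.071  0.064]
5.28 F [ 4.98 -0.45 -0.35] T [ 0.017  0.09  -0.   ] p [ 0.4329 -0.219   0.3167] x [-0.065  0.061]
5.37 F [ 5.99  0.05 -0.49] T [-0.02   0.052  0.03 ] p [ 0.438  -0.1931  0.3367] x [-0.082  0.07 ]
5.45 F [ 0.8   0.91 -2.25] T [-0.023  0.125  0.081] p [ 0.4468 -0.1649  0.3731] x [-0.085  0.071]
5.53 F [ 0.06  0.2  -2.87] T [-0.002  0.24   0.022] p [ 0.4523 -0.134   0.3583] x [-0.066  0.064]
5.62 F [3.78 0.19 0.01] T [-0.06   0.057  0.041] p [ 0.4514 -0.1286  0.3319] x [-0.059  0.063]
t 5.62 pos [ 0.4514 -0.1286  0.3319] x [-0.059  0.063 -0.996] y [-0.209 -0.977 -0.049] z [-0.976  0.206  0.071] F [-0.27  0.05 -3.77] T [-0.049 -0.051  0.06 ] w 0.0572 q [-0.36 -0.05  1.65  0.04  1.62  1.42]
jaw -102.09 slide [ 0.0527 -0.0056  0.004 ] dist 0.053
roll 0.21 slide after roll [ 0.0527 -0.0055  0.0041] jaw chk -102.3
```

```bash
python3 -m inch '{"slide":[[0.00,0,0]],"roll":[0],"hand":[-1]}' >/dev/null; python3 rd.py
python3 -m inch '{"slide":[[-0.01,-0.003,0.002]],"roll":[0],"hand":[-1]}' >/dev/null; python3 rd.py
python3 -m inch '{"slide":[[-0.02,0,0]],"roll":[0],"hand":[-1]}' >/dev/null; python3 rd.py
python3 -m inch '{"slide":[[-0.03,0,0]],"roll":[0],"hand":[-1]}' >/dev/null; python3 rd.py
python3 -m inch '{"slide":[[-0.035,0,0]],"roll":[0],"hand":[-1]}' >/dev/null; python3 rd.py
python3 -m inch '{"slide":[[0.04,0,0]],"roll":[0],"hand":[-1]}' >/dev/null; python3 rd.py
python3 -m inch '{"slide":[[0.03,0,0]],"roll":[0],"hand":[-1]}' >/dev/null; python3 rd.py
python3 -m inch '{"slide":[[0.02,0,0]],"roll":[0],"hand":[-1]}' >/dev/null; python3 rd.py
python3 -m inch '{"slide":[[0.01,0,0]],"roll":[0],"hand":[-1]}' >/dev/null; python3 rd.py
python3 -m inch '{"slide":[[0.0,0,0]],"roll":[0],"hand":[-1]}' >/dev/null; python3 rd.py
python3 -c "
from h import *
go(.4455,-.119,.28,-102.3)"
```

```text
5.7 F [1.49 0.12 0.64] T [-0.018  0.026  0.007] p [ 0.451 -0.127  0.33 ] x [-0.063  0.064]
5.78 F [ 2.21  1.05 -0.11] T [-0.022  0.085  0.024] p [ 0.4502 -0.124   0.3407] x [-0.064  0.064]
5.87 F [2.33 0.86 0.02] T [-0.043  0.102  0.034] p [ 0.4511 -0.1249  0.3613] x [-0.067  0.065]
5.95 F [ 1.6  -0.04 -0.87] T [-0.012  0.078  0.06 ] p [ 0.4527 -0.1271  0.3925] x [-0.069  0.066]
6.03 F [ 1.65 -0.29 -0.12] T [-0.024  0.099 -0.016] p [ 0.4546 -0.1298  0.4302] x [-0.07   0.066]
6.12 F [-0.59  0.   -1.61] T [-0.005  0.189  0.059] p [ 0.4534 -0.1287  0.4103] x [-0.04   0.055]
6.2 F [4.97 0.14 0.78] T [ 0.045 -0.047  0.05 ] p [ 0.4522 -0.1278  0.3836] x [-0.035  0.053]
6.28 F [ 1.61 -0.24 -0.35] T [0.006 0.033 0.008] p [ 0.4517 -0.1276  0.3674] x [-0.029  0.051]
6.37 F [2.2  1.04 0.48] T [ 0.006  0.024 -0.002] p [ 0.4511 -0.1277  0.3583] x [-0.028  0.05 ]
6.45 F [1.97 0.6  0.45] T [-0.016  0.034  0.053] p [ 0.4509 -0.1281  0.3588] x [-0.029  0.05 ]
t 6.45 pos [ 0.4509 -0.1281  0.3588] x [-0.029  0.05  -0.998] y [-0.212 -0.976 -0.043] z [-0.977  0.21   0.039] F [-0.63 -0.39 -1.97] T [-0.058 -0.023  0.016] w 0.0575 q [-0.36 -0.08  1.62  0.04  1.64  1.42]
jaw -102.25 slide [ 0.0793 -0.0044  0.0041] dist 0.08
roll 0.05 slide after roll [ 0.0793 -0.0044  0.0041] jaw chk -102.3
```

```bash
python3 -m inch '{"slide":[[-0.01,-0.004,0.004],[-0.02,0,0],[-0.03,0,0],[-0.035,0,0],[0.04,0,0],[0.03,0,0],[0.02,0,0],[0.015,0,0]],"roll":[0,0,0,0,0,0,0,0],"hand":[-1,-1,-1,-1,-1,-1,-1,-1]}'; python3 rd.py
python3 -m inch '{"slide":[[0.02,0,0],[0.025,0,0],[0.025,0,0],[0.015,0,0],[0.005,0,0]],"roll":[0,0,0,0,0],"hand":[-1,-1,-1,-1,-1]}'; python3 rd.py
python3 -c "
from h import *
go(.4455,-.119,.25,-102.3)"
```

```text
time: 7.12
ee_pos: [0.4479, -0.1238, 0.383]
tcp_rot: [0.704, -0.063, -0.701, -0.089]
wrist_force: [0.0, 0.8, -2.7]
gripper_width: 0.0576
7.12 F [ 2.69 -0.69  0.16] T [-0.037 -0.029  0.028] p [ 0.4479 -0.1238  0.383 ] x [0.008 0.037]
time: 7.53
ee_pos: [0.45, -0.1207, 0.3038]
tcp_rot: [0.71, -0.064, -0.696, -0.088]
wrist_force: [0.6, 0.3, -1.5]
gripper_width: 0.0571
7.53 F [ 1.5  -0.36 -0.49] T [-0.093 -0.105  0.057] p [ 0.45   -0.1207  0.3038] x [0.023 0.032]
t 7.53 pos [ 0.45   -0.1207  0.3038] x [ 0.023  0.032 -0.999] y [-0.214 -0.976 -0.036] z [-0.976  0.215 -0.015] F [ 0.58  0.29 -1.47] T [-0.035  0.112  0.096] w 0.0571 q [-0.35 -0.06  1.72  0.04  1.48  1.43]
jaw -102.39 slide [0.0537 0.0012 0.0056] dist 0.054
roll -0.09 slide after roll [0.0537 0.0012 0.0056] jaw chk -102.3
```

```bash
cat >> h.py <<'E'
def gp(x,y,zb,jaw,L=.183):
    "bring the point L ahead of TCP to x,y,zb"
    o=ctrl.get_obs(); r=R.from_quat(o["tcp_rot"]).as_matrix(); p=o["ee_pos"]+L*r[:,0]
    a=np.degrees(np.arctan2(r[1,1],r[0,1])); roll=a-jaw
    r2=r@R.from_euler("x",roll,degrees=True).as_matrix(); d=np.array([x,y,zb])-p
    print("t",round(o["time"],2),"pt",p.round(4),"tilt",r[:2,0].round(3),"slide",(r.T@d).round(4),"roll",round(roll,2),"slide after",(r2.T@d).round(4),"F",o["wrist_force"].round(1),"w",o["gripper_width"].round(4),"q6",o["joints"][5].round(2))
E
python3 -c "
from h import *
gp(.4455,-.119,.06,-102.3)"
```

```text
Traceback (most recent call last):
  File "h.py", line 43, in gp
    print("t",round(o["time"],2),"pt",p.round(4),"tilt",r[:2,0].round(3),"slide",(r.T@d).round(4),"roll",round(roll,2),"slide after",(r2.T@d).round(4),"F",o["wrist_force"].round(1),"w",o["gripper_width"].round(4),"q6",o["joints"][5].round(2))
                                                                                                                                                                                         ^^^^^^^^^^^^^^^^^^^^^^^^
AttributeError: 'float' object has no attribute 'round'
```

```bash
sed -i 's/o\["gripper_width"\].round(4)/round(o["gripper_width"],4)/' h.py
python3 -c "
from h import *
gp(.4455,-.119,.06,-102.3)"
```

```text
t 7.53 pt [ 0.4541 -0.1149  0.1209] tilt [0.023 0.032] slide [0.0605 0.008  0.0084] roll -0.09 slide after [0.0605 0.008  0.0085] F [ 0.6  0.3 -1.5] w 0.0571 q6 1.43
```

```bash
python3 -m inch '{"slide":[[0.01,0.004,0.004],[0.015,0.004,0.004],[0.015,0,0],[0.008,0,0],[0.004,0,0],[0,0,0],[0,0,0]],"roll":[0,0,0,0,0,0,0],"hand":[-1,-1,-1,-1,-1,-1,-1]}' >/dev/null
python3 - <<'E'
from h import *
gp(.4455,-.119,.053,-102.3)
for n in("scene","top"):
    c=cam(n); cv2.imwrite(f"pics/{n}1.png",c["image"])
    s=c["image"][130:260,180:340] if n=="scene" else c["image"][180:320,340:480]
    cv2.imwrite(f"pics/{n}1c.png",cv2.resize(s,None,fx=4,fy=4))
E
```

```text
t 8.12 pt [ 0.45   -0.1224  0.0778] tilt [0.036 0.026] slide [ 0.0247 -0.0016  0.0058] roll -0.09 slide after [ 0.0247 -0.0016  0.0058] F [ 0.1  0.1 -2.8] w 0.0574 q6 1.41
```

View pics/scene1c.png

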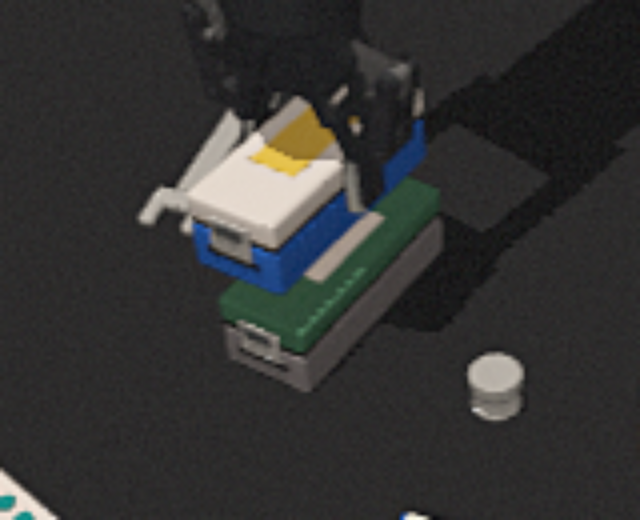

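View pics/top1c.png

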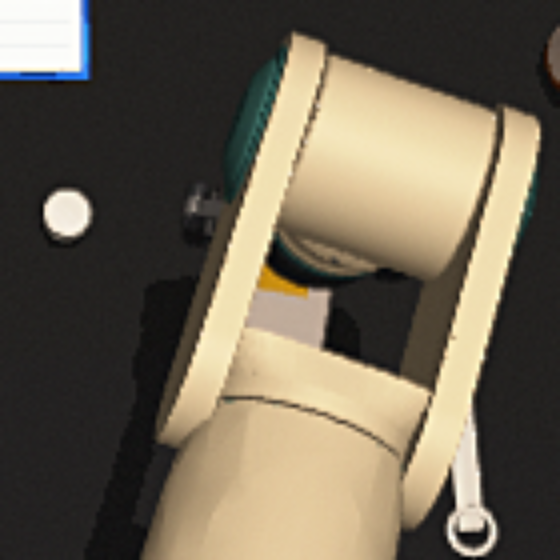

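```bash
python3 -m inch '{"slide":[[0,-0.001,0.003],[0,-0.001,0.003],[0,0,0],[0,0,0],[0,0,0],[0,0,0],[0,0,0],[0,0,0]],"roll":[0,0,0,0,0,0,0,0],"hand":[-1,-1,-1,-1,-1,-1,-1,-1]}' >/dev/null
python3 -c "
from h import *
gp(.4455,-.119,.053,-102.3)"
```

```text
t 8.88 pt [ 0.4451 -0.119   0.0799] tilt [0.04  0.025] slide [0.0269 0.0008 0.0005] roll -0.05 slide after [0.0269 0.0008 0.0005] F [ 0.2 -0.8 -1.9] w 0.0577 q6 1.41
```

```bash
python3 -m inch '{"slide":[[0.006,0,0],[0.007,0,0],[0.005,0,0],[0.003,0,0],[0,0,0]],"roll":[0,0,0,0,0],"hand":[-1,-1,-1,-1,-1]}' >/dev/null
python3 -c "
from h import *
gp(.4455,-.119,.05,-102.3)"
python3 -m inch '{"slide":[[0.002,0,0]],"roll":[0],"hand":[-1]}' >/dev/null;python3 rd.py
python3 -m inch '{"slide":[[0.002,0,0]],"roll":[0],"hand":[-1]}' >/dev/null;python3 rd.py
```

```text
t 9.3 pt [ 0.4456 -0.1183  0.056 ] tilt [0.039 0.026] slide [0.006  0.0009 0.0002] roll -0.06 slide after [0.006  0.0009 0.0002] F [ 0.5 -0.  -2.1] w 0.0577 q6 1.41
9.38 F [ 2.07 -0.33 -0.77] T [ 0.062 -0.021  0.039] p [ 0.4387 -0.123   0.2366] x [0.038 0.026]
9.47 F [-7.59 -1.27  2.14] T [ 0.085 -0.807  0.094] p [ 0.439 -0.123  0.235] x [0.039 0.025]
```

```bash
python3 -m inch '{"slide":[[0.002,0,0]],"roll":[0],"hand":[-1]}' >/dev/null;python3 rd.py
python3 -m inch '{"slide":[[0.002,0,0]],"roll":[0],"hand":[-1]}' >/dev/null;python3 rd.py
python3 - <<'E'
from h import *
c=cam("scene"); cv2.imwrite(f"pics/s2c.png",cv2.resize(c["image"][130:260,180:340],None,fx=4,fy=4))
E
```

```text
9.55 F [-7.07 -1.01  3.9 ] T [ 0.152 -0.888 -0.02 ] p [ 0.4394 -0.123   0.2341] x [0.04  0.025]
9.63 F [-8.65 -0.41  3.2 ] T [ 0.178 -1.22   0.093] p [ 0.4398 -0.123   0.2333] x [0.041 0.025]
```

View pics/s2c.png

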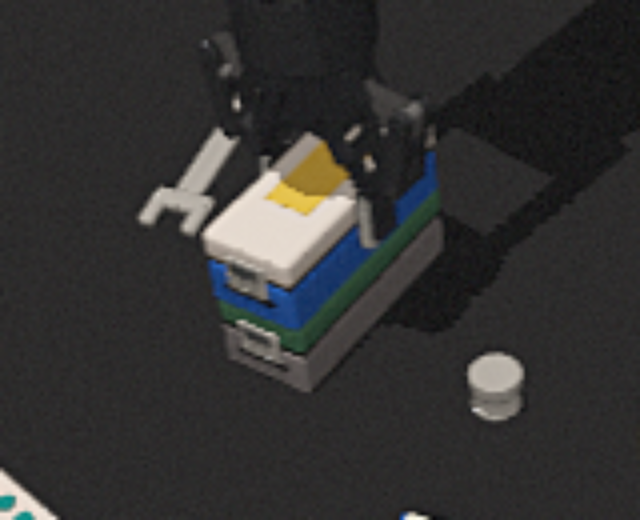

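```bash
python3 -m inch '{"slide":[[-0.001,0,0],[0,0,0],[0,0,0],[0,0,0],[0,0,0]],"roll":[0,0,0,0,0],"hand":[0.4,0.5,0.7,1,1]}'
python3 -m inch '{"slide":[[-0.01,0,0],[-0.02,0,0],[-0.03,0,0],[-0.03,0,0],[-0.02,0,0],[-0.01,0,0],[0,0,0]],"roll":[0,0,0,0,0,0,0],"hand":[1,1,1,1,1,1,1]}';python3 rd.py
python3 - <<'E'
from h import *
c=cam("scene"); cv2.imwrite(f"pics/s3c.png",cv2.resize(c["image"][130:260,180:340],None,fx=4,fy=4))
M=masks(c)
for r in rect(c,M["lid"],.1): 
    if 150<r[0][0]<400 and r[0][1]<260: print(r)
for r in rect(c,M["lid"],.05): 
    if 350<r[0][0]<500 and r[0][1]<260: print(r)
gp(.4467,.1305,.1,-105.4)
gp(.4423,.356,.1,-85.2)
E
```

```text
time: 10.1
ee_pos: [0.4405, -0.1233, 0.2359]
tcp_rot: [0.718, -0.066, -0.688, -0.086]
wrist_force: [0.6, 0.2, -0.4]
gripper_width: 0.0858
time: 10.68
ee_pos: [0.4338, -0.126, 0.364]
tcp_rot: [0.717, -0.066, -0.688, -0.086]
wrist_force: [-0.5, -0.1, -0.2]
gripper_width: 0.0853
10.68 F [0.22 0.16 0.48] T [ 0.003 -0.025  0.042] p [ 0.4338 -0.126   0.364 ] x [0.043 0.024]
(array([368., 216.]), 497.3, 138.9, 131.1, 53.6, -15.7)
(array([256., 179.]), 470.1, -123.7, 103.1, 55.4, -12.4)
(array([474., 240.]), 445.4, 355.0, 140.2, 56.9, 4.6)
(array([368., 216.]), 449.6, 129.4, 139.7, 57.1, -15.7)
(array([416.,  49.]), -304.1, 80.5, 153.7, 129.1, -10.5)
t 10.73 pt [ 0.4416 -0.1215  0.1802] tilt [0.042 0.024] slide [ 0.0863 -0.2445  0.0521] roll 3.05 slide after [ 0.0863 -0.2414  0.065 ] F [ 1.4 -0.9  0.4] w 0.0853 q6 1.41
t 10.73 pt [ 0.4416 -0.1215  0.1802] tilt [0.042 0.024] slide [ 0.0916 -0.4638  0.1048] roll -17.15 slide after [ 0.0916 -0.4741 -0.0366] F [ 1.4 -0.9  0.4] w 0.0853 q6 1.41
```

View pics/s3c.png

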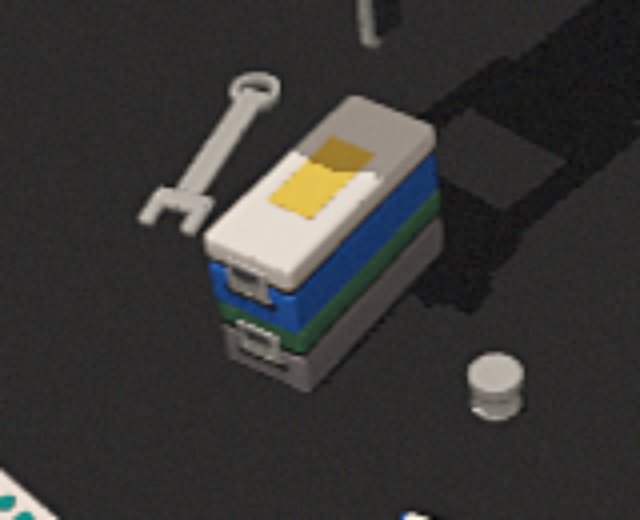

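```bash
python3 -m inch '{"slide":[[0,-0.02,0.006],[0,-0.035,0.01],[0,-0.035,0.01],[0,-0.035,0.01],[0,-0.035,0.01],[0,-0.035,0.01],[0,-0.025,0.006],[0,-0.01,0]],"roll":[1.5,1.5,0,0,0,0,0,0],"hand":[1,1,1,1,1,1,1,1]}';python3 rd.py
python3 -c "
from h import *
gp(.4467,.1305,.07,-105.4)"
```

```text
time: 11.4
ee_pos: [0.4314, 0.1197, 0.3608]
tcp_rot: [0.71, -0.089, -0.69, -0.108]
wrist_force: [0.2, -0.2, -0.3]
gripper_width: 0.0854
11.4 F [ 0.34  0.12 -0.23] T [ 0.042  0.017 -0.031] p [0.4314 0.1197 0.3608] x [0.031 0.023]
t 11.4 pt [0.4371 0.1239 0.178 ] tilt [0.031 0.023] slide [ 0.1083 -0.0056 -0.0048] roll -0.61 slide after [ 0.1083 -0.0056 -0.0049] F [ 0.2 -0.2 -0.3] w 0.0854 q6 2.03
```

```bash
python3 -m inch '{"slide":[[0.01,-0.003,-0.003],[0.02,-0.002,-0.002],[0.03,0,0],[0.038,0,0],[-0.03,0,0],[-0.02,0,0],[-0.01,0,0],[0,0,0]],"roll":[-0.6,0,0,0,0,0,0,0],"hand":[1,1,1,1,1,1,1,1]}';python3 rd.py
python3 -c "
from h import *
gp(.4467,.1305,.07,-105.4)"
```

```text
time: 12.07
ee_pos: [0.437, 0.1232, 0.3022]
tcp_rot: [0.702, -0.086, -0.7, -0.099]
wrist_force: [0.1, 0.5, 0.6]
gripper_width: 0.0852
12.07 F [-0.64 -0.5  -0.01] T [0.02  0.03  0.013] p [0.437  0.1232 0.3022] x [0.004 0.017]
t 12.07 pt [0.4377 0.1263 0.1192] tilt [0.004 0.017] slide [ 0.0493 -0.0055 -0.0076] roll 0.38 slide after [ 0.0493 -0.0056 -0.0076] F [0.1 0.5 0.6] w 0.0852 q6 2.02
```

```bash
python3 -m inch '{"slide":[[0.01,-0.003,-0.004],[0.02,-0.003,-0.004],[0.025,0,0],[0.025,0,0],[0.02,0,0],[0.01,0,0],[0,0,0]],"roll":[0.4,0,0,0,0,0,0],"hand":[1,1,1,1,1,1,1]}' >/dev/null
python3 -c "
from h import *
gp(.4467,.1305,.0,-105.4)"
```

```text
t 12.65 pt [ 0.4489  0.1303 -0.0023] tilt [0.007 0.017] slide [-0.0023  0.0004  0.0022] roll -0.27 slide after [-0.0023  0.0004  0.0022] F [-1.1  0.   0. ] w 0.0854 q6 2.03
```

```bash
python3 -m inch '{"slide":[[-0.002,0,0.001],[0,0,0],[0,0,0],[0,0,0],[0,0,0]],"roll":[0,0,0,0,0],"hand":[-1,-1,-1,-1,-1]}' 
python3 -m inch '{"slide":[[-0.01,0,0],[-0.02,0,0],[-0.03,0,0],[-0.03,0,0],[-0.02,0,0],[-0.005,0,0],[0,0,0]],"roll":[0,0,0,0,0,0,0],"hand":[-1,-1,-1,-1,-1,-1,-1]}' >/dev/null
python3 rd.py
for i in 1 2 3 4 5; do python3 -m inch '{"slide":[[0,0,0]],"roll":[0],"hand":[-1]}' >/dev/null; python3 rd.py; done
```

```text
time: 13.07
ee_pos: [0.4467, 0.1272, 0.1825]
tcp_rot: [0.702, -0.09, -0.699, -0.103]
wrist_force: [-1.0, 1.3, -3.6]
gripper_width: 0.0577
13.65 F [ 3.71 -0.21 -0.  ] T [ 0.022  0.049 -0.027] p [0.4443 0.1247 0.3048] x [0.006 0.016]
13.73 F [3.54 0.89 0.01] T [ 0.012 -0.005 -0.011] p [0.4442 0.1246 0.3048] x [0.006 0.017]
13.82 F [3.44 0.05 0.5 ] T [ 0.042 -0.007  0.044] p [0.4439 0.1246 0.3039] x [0.005 0.016]
13.9 F [2.94 0.97 0.03] T [ 0.049 -0.048 -0.004] p [0.4437 0.1246 0.3025] x [0.003 0.016]
13.98 F [ 3.83 -0.48 -0.06] T [ 0.004 -0.01  -0.031] p [0.4435 0.1245 0.3011] x [0.    0.015]
14.07 F [ 3.75 -0.11  0.53] T [-0.027 -0.005  0.057] p [0.4433 0.1245 0.2999] x [-0.002  0.015]
```

```bash
cat > rd.py <<'E'
from h import *
o=ctrl.get_obs(); r=R.from_quat(o["tcp_rot"]).as_matrix()
F=r.T@o["wrist_force"];T=r.T@o["torque"]
print(round(o["time"],2),"F",F.round(2),"T",T.round(3),"Ty-corr",(T[1]-.16*3.5*r[2,2]).round(3),"p",o["ee_pos"].round(4),"x",r[:2,0].round(3))
E
python3 -m inch '{"slide":[[0,0,0.025]],"roll":[0],"hand":[-1]}' >/dev/null; python3 rd.py
python3 -m inch '{"slide":[[0,0,0.04]],"roll":[0],"hand":[-1]}' >/dev/null; python3 rd.py
python3 -m inch '{"slide":[[0,0,0]],"roll":[0],"hand":[-1]}' >/dev/null; python3 rd.py
for i in 1 2 3 4 5; do python3 -m inch '{"slide":[[0,0,0]],"roll":[0],"hand":[-1]}' >/dev/null; python3 rd.py; done
python3 -m inch '{"slide":[[0,0,-0.025]],"roll":[0],"hand":[-1]}' >/dev/null; python3 rd.py
python3 -m inch '{"slide":[[0,0,-0.04]],"roll":[0],"hand":[-1]}' >/dev/null; python3 rd.py
python3 -m inch '{"slide":[[0,0,0]],"roll":[0],"hand":[-1]}' >/dev/null; python3 rd.py
for i in 1 2 3 4 5; do python3 -m inch '{"slide":[[0,0,0]],"roll":[0],"hand":[-1]}' >/dev/null; python3 rd.py; done
```

```text
14.15 F [ 3.11 -0.2  -0.35] T [ 0.021  0.026 -0.045] Ty-corr 0.023 p [0.4207 0.1306 0.2991] x [-0.002  0.014]
14.23 F [ 2.37 -0.18  0.35] T [ 0.018 -0.02  -0.005] Ty-corr -0.024 p [0.3827 0.1411 0.2984] x [-0.003  0.014]
14.32 F [3.64 0.83 0.39] T [-0.032 -0.008  0.091] Ty-corr -0.016 p [0.3785 0.1418 0.296 ] x [-0.01   0.013]
14.4 F [ 3.55 -0.23 -0.5 ] T [ 0.001  0.014 -0.015] Ty-corr 0.007 p [0.3775 0.142  0.2955] x [-0.011  0.013]
14.48 F [4.3  0.01 0.51] T [ 0.013  0.032 -0.004] Ty-corr 0.024 p [0.3771 0.1421 0.295 ] x [-0.011  0.013]
14.57 F [ 3.3  -0.3  -0.15] T [ 0.043 -0.015 -0.045] Ty-corr -0.023 p [0.3774 0.1421 0.295 ] x [-0.011  0.013]
14.65 F [ 3.4   0.32 -0.05] T [0.004 0.028 0.027] Ty-corr 0.02 p [0.3779 0.142  0.2949] x [-0.012  0.012]
14.73 F [ 3.16  0.53 -0.12] T [-0.079  0.029 -0.022] Ty-corr 0.021 p [0.3785 0.1419 0.2949] x [-0.012  0.012]
14.82 F [3.25 0.07 0.23] T [-0.034 -0.01   0.051] Ty-corr -0.019 p [0.4015 0.1356 0.2944] x [-0.013  0.013]
14.9 F [ 2.75 -1.06  1.04] T [0.03  0.027 0.031] Ty-corr 0.018 p [0.44   0.1251 0.2939] x [-0.013  0.013]
14.98 F [4.18 0.61 0.56] T [-0.004  0.026 -0.   ] Ty-corr 0.017 p [0.4441 0.1236 0.292 ] x [-0.014  0.012]
15.07 F [ 2.36 -0.14  0.48] T [-0.028  0.002 -0.015] Ty-corr -0.008 p [0.4455 0.1231 0.2911] x [-0.017  0.012]
15.15 F [ 5.18  0.51 -0.19] T [0.001 0.013 0.043] Ty-corr 0.002 p [0.4461 0.1228 0.2906] x [-0.018  0.011]
15.23 F [ 3.04 -1.22  0.47] T [-0.001  0.036 -0.029] Ty-corr 0.025 p [0.4461 0.1227 0.2904] x [-0.018  0.011]
15.32 F [ 2.55 -0.03  0.16] T [-0.03   0.004  0.002] Ty-corr -0.008 p [0.4458 0.1228 0.2906] x [-0.018  0.011]
15.4 F [ 3.26 -0.01 -0.05] T [-0.028  0.024 -0.008] Ty-corr 0.013 p [0.4454 0.1229 0.291 ] x [-0.017  0.012]
```

```bash
python3 -m inch '{"slide":[[-0.003,0,0.04]],"roll":[0],"hand":[-1]}' >/dev/null; python3 rd.py
python3 -m inch '{"slide":[[0,0,0.04]],"roll":[0],"hand":[-1]}' >/dev/null; python3 rd.py
python3 -m inch '{"slide":[[0,0,-0.04]],"roll":[0],"hand":[-1]}' >/dev/null; python3 rd.py
python3 -m inch '{"slide":[[0,0,-0.04]],"roll":[0],"hand":[-1]}' >/dev/null; python3 rd.py
for i in 1 2 3 4 5 6; do python3 -m inch '{"slide":[[-0.002,0,0]],"roll":[0],"hand":[-1]}' >/dev/null; python3 rd.py; done
```

```text
15.48 F [ 2.45 -1.77  2.09] T [ 0.029  0.042 -0.048] Ty-corr 0.03 p [0.4092 0.1332 0.2928] x [-0.019  0.01 ]
15.57 F [ 2.76 -0.51  0.11] T [ 0.005 -0.06  -0.083] Ty-corr -0.072 p [0.3702 0.1442 0.2935] x [-0.02  0.01]
15.65 F [5.23 1.1  2.7 ] T [ 0.008 -0.13   0.067] Ty-corr -0.15 p [0.3932 0.1345 0.2874] x [-0.035  0.01 ]
15.73 F [ 1.76 -0.83 -2.46] T [ 0.006  0.145 -0.065] Ty-corr 0.127 p [0.428  0.1242 0.2871] x [-0.03  0.01]
15.82 F [ 4.05 -0.33 -1.6 ] T [-0.021  0.049 -0.017] Ty-corr 0.031 p [0.4287 0.1232 0.2881] x [-0.03   0.009]
15.9 F [ 3.08 -0.24  1.14] T [0.007 0.001 0.005] Ty-corr -0.017 p [0.4285 0.1231 0.2904] x [-0.03  0.01]
15.98 F [ 3.78 -0.03 -0.68] T [ 0.038  0.012 -0.025] Ty-corr -0.005 p [0.4283 0.1232 0.2928] x [-0.029  0.01 ]
16.07 F [ 2.93  0.08 -0.4 ] T [-0.013  0.003 -0.036] Ty-corr -0.014 p [0.4281 0.1234 0.2954] x [-0.029  0.01 ]
16.15 F [ 3.08 -0.73 -0.46] T [-0.005 -0.018 -0.021] Ty-corr -0.035 p [0.428  0.1235 0.2981] x [-0.028  0.01 ]
16.23 F [3.37 0.09 0.03] T [0.101 0.008 0.01 ] Ty-corr -0.008 p [0.4279 0.1237 0.3006] x [-0.028  0.01 ]
```

Run:
```python
from h import *
for n in("top","scene"):
    c=cam(n); cv2.imwrite(f"pics/{n}4.png",c["image"]);M=masks(c)
    for k in("lid","yel"):
      for r in rect(c,M[k],.1):
        if abs(r[1]-446)<60 and abs(r[2]+119)<60: print(n,k,r)
gp(.4455,-.119,.13,-102.3)
```

```text
top lid (array([407., 244.]), 446.6, -116.9, 142.4, 56.4, -12.3)
scene lid (array([259., 175.]), 452.2, -120.1, 139.9, 55.9, -12.7)
t 16.33 pt [0.4232 0.1256 0.1179] tilt [-0.027  0.01 ] slide [-0.0153  0.2299 -0.086 ] roll -3.09 slide after [-0.0153  0.2342 -0.0735] F [ 0.2  0.8 -4.1] w 0.0578 q6 2.03
```

View pics/top4.png

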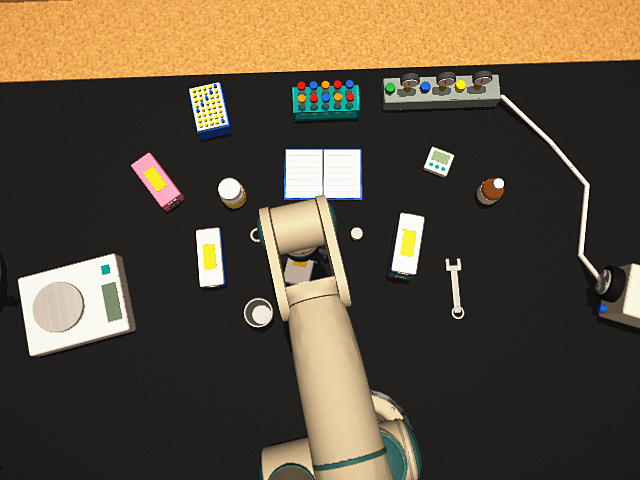

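```bash
python3 -m inch '{"slide":[[-0.01,0.02,-0.006],[-0.015,0.03,-0.01],[-0.015,0.035,-0.012],[-0.015,0.035,-0.012],[-0.015,0.035,-0.012],[-0.01,0.035,-0.012],[0,0.025,-0.006],[0,0.01,0]],"roll":[-1.5,-1.5,0,0,0,0,0,0],"hand":[-1,-1,-1,-1,-1,-1,-1,-1]}' >/dev/null
python3 -c "
from h import *
gp(.448,-.119,.13,-102.4)"
```

```text
t 17.0 pt [ 0.4442 -0.1175  0.198 ] tilt [-0.027  0.009] slide [ 0.0678  0.0009 -0.0059] roll 0.7 slide after [ 0.0678  0.0008 -0.0059] F [ 0.5  0.3 -4.1] w 0.0571 q6 1.44
```

```bash
python3 -m inch '{"slide":[[-0.012,0,-0.003],[-0.022,0,-0.003],[-0.028,0,0],[0.035,0,0],[0.03,0,0],[0.025,0,0],[0.015,0,0],[0.005,0,0]],"roll":[0.6,0,0,0,0,0,0,0],"hand":[-1,-1,-1,-1,-1,-1,-1,-1]}' >/dev/null
python3 -c "
from h import *
gp(.448,-.119,.13,-102.4)"
```

```text
t 17.67 pt [ 0.4504 -0.1235  0.1521] tilt [-0.02   0.006] slide [ 0.0222 -0.0038  0.0029] roll -0.37 slide after [ 0.0222 -0.0038  0.0029] F [-0.3  0.7 -4. ] w 0.0577 q6 1.45
```

```bash
python3 -m inch '{"slide":[[0.012,-0.003,0.002],[0.015,-0.001,0.001],[0.010,0,0],[0.004,0,0],[0,0,0],[0,0,0]],"roll":[-0.4,0,0,0,0,0],"hand":[-1,-1,-1,-1,-1,-1]}' >/dev/null
python3 -c "
from h import *
gp(.448,-.119,.103,-102.4)"
```

```text
t 18.17 pt [ 0.4479 -0.1184  0.1105] tilt [-0.02   0.006] slide [ 0.0074  0.0005 -0.0004] roll 0.06 slide after [ 0.0074  0.0005 -0.0004] F [-0.3  0.1 -3.8] w 0.0573 q6 1.45
```

```bash
python3 -m inch '{"slide":[[0.004,0,0]],"roll":[0],"hand":[-1]}' >/dev/null;python3 rd.py
python3 -m inch '{"slide":[[0.003,0,0]],"roll":[0],"hand":[-1]}' >/dev/null;python3 rd.py
python3 -m inch '{"slide":[[0.002,0,0]],"roll":[0],"hand":[-1]}' >/dev/null;python3 rd.py
python3 -c "
from h import *
gp(.448,-.119,.10,-102.4)"
```

```text
18.25 F [ 2.93  0.05 -0.82] T [-0.061  0.035  0.017] Ty-corr 0.025 p [ 0.4518 -0.1197  0.2909] x [-0.017  0.005]
18.33 F [2.82 0.05 0.32] T [-0.    -0.008  0.041] Ty-corr -0.017 p [ 0.452  -0.1197  0.2883] x [-0.016  0.004]
18.42 F [ 2.81  0.46 -0.43] T [ 0.021  0.047 -0.039] Ty-corr 0.038 p [ 0.4521 -0.1199  0.2866] x [-0.015  0.004]
t 18.42 pt [ 0.4493 -0.1191  0.1036] tilt [-0.015  0.004] slide [0.0036 0.0002 0.0012] roll 0.05 slide after [0.0036 0.0002 0.0012] F [ 0.3 -0.5 -2.8] w 0.0571 q6 1.45
```

```bash
python3 -m inch '{"slide":[[0.002,0,0]],"roll":[0],"hand":[-1]}' >/dev/null;python3 rd.py
python3 -m inch '{"slide":[[0.002,0,0.001]],"roll":[0],"hand":[-1]}' >/dev/null;python3 rd.py
python3 -m inch '{"slide":[[0.001,0,0]],"roll":[0],"hand":[-1]}' >/dev/null;python3 rd.py
```

```text
18.5 F [ 3.85 -0.    0.28] T [-0.034  0.023 -0.037] Ty-corr 0.015 p [ 0.4522 -0.1199  0.2847] x [-0.015  0.004]
18.58 F [ 3.39 -0.58 -0.6 ] T [-0.024  0.028 -0.027] Ty-corr 0.02 p [ 0.4513 -0.1197  0.2828] x [-0.014  0.004]
18.67 F [-4.   -0.03  3.37] T [-0.085  0.007 -0.356] Ty-corr -0.001 p [ 0.4512 -0.1197  0.2821] x [-0.013  0.004]
```

```bash
python3 -m inch '{"slide":[[0.001,0,0]],"roll":[0],"hand":[-1]}' >/dev/null;python3 rd.py
python3 -m inch '{"slide":[[0,0,0],[0,0,0],[0,0,0],[0,0,0],[0,0,0]],"roll":[0,0,0,0,0],"hand":[0.4,0.5,0.7,1,1]}';python3 rd.py
python3 -m inch '{"slide":[[-0.01,0,0],[-0.02,0,0],[-0.03,0,0],[-0.03,0,0],[-0.01,0,0],[0,0,0]],"roll":[0,0,0,0,0,0],"hand":[1,1,1,1,1,1]}' >/dev/null
python3 - <<'E'
from h import *
c=cam("scene"); cv2.imwrite(f"pics/s5c.png",cv2.resize(c["image"][100:260,180:340],None,fx=3.5,fy=3.5))
gp(.4423,.356,.1,-85.2)
E
```

```text
18.75 F [-6.82 -0.98  6.73] T [-0.197 -0.461 -0.47 ] Ty-corr -0.469 p [ 0.4513 -0.1197  0.282 ] x [-0.012  0.004]
time: 19.17
ee_pos: [0.4518, -0.1199, 0.2836]
tcp_rot: [-0.7, 0.076, 0.706, 0.076]
wrist_force: [0.1, -0.0, 0.8]
gripper_width: 0.0853
19.17 F [-0.77  0.01 -0.13] T [-0.048  0.03  -0.014] Ty-corr 0.025 p [ 0.4518 -0.1199  0.2836] x [-0.008  0.002]
t 19.72 pt [ 0.4501 -0.1194  0.2054] tilt [-0.012  0.003] slide [ 0.1068 -0.4627  0.108 ] roll -17.16 slide after [ 0.1068 -0.474  -0.0332] F [-0.5 -0.9  0.6] w 0.0853 q6 1.45
```

View pics/s5c.png

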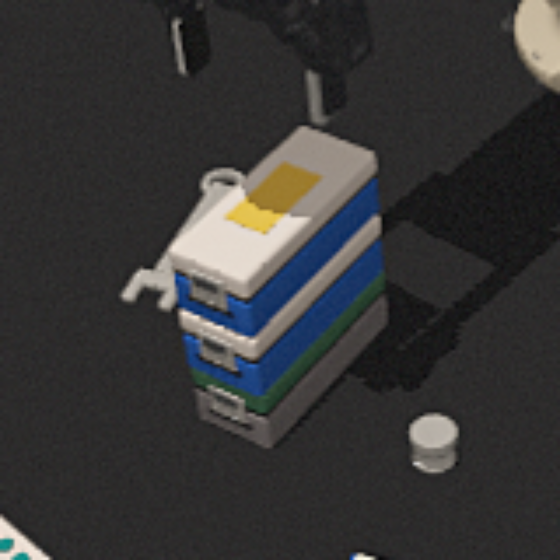

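```bash
python3 -m inch '{"slide":[[0,0,0],[0,0,0],[0,-0.015,0],[0,-0.03,-0.003],[0,-0.038,-0.003],[0,-0.038,-0.003],[0,-0.038,-0.003],[0,-0.038,-0.003]],"roll":[-5.5,-5.5,-5.5,0,0,0,0,0],"hand":[1,1,1,1,1,1,1,1]}' >/dev/null
python3 -c "
from h import *
gp(.4423,.356,.1,-85.2)"
```

```text
t 20.38 pt [0.4457 0.0798 0.1923] tilt [-0.03   0.004] slide [ 0.0933 -0.2752 -0.0199] roll -0.54 slide after [ 0.0933 -0.275  -0.0225] F [1.7 0.4 0.9] w 0.0851 q6 1.59
```

```bash
python3 -m inch '{"slide":[[0,-0.038,-0.003],[0,-0.038,-0.003],[0,-0.038,-0.003],[0,-0.038,-0.003],[0,-0.038,-0.003],[0,-0.03,-0.002],[0,-0.02,0],[0,-0.01,0]],"roll":[-0.5,0,0,0,0,0,0,0],"hand":[1,1,1,1,1,1,1,1]}' >/dev/null
python3 -c "
from h import *
gp(.4423,.356,.1,-85.2)"
```

```text
t 21.05 pt [0.4326 0.3456 0.1758] tilt [-0.05  -0.005] slide [ 0.0752 -0.0096 -0.0144] roll 0.28 slide after [ 0.0752 -0.0096 -0.0144] F [-0.   0.6  0.6] w 0.0855 q6 2.08
```

```bash
python3 -m inch '{"slide":[[-0.01,-0.005,-0.007],[-0.02,-0.004,-0.007],[-0.03,0,0],[-0.035,0,0],[0.04,0,0],[0.03,0,0],[0.02,0,0],[0.01,0,0]],"roll":[0,0,0,0,0,0,0,0],"hand":[1,1,1,1,1,1,1,1]}' >/dev/null
python3 -c "
from h import *
gp(.4423,.356,.1,-85.2)"
```

```text
t 21.72 pt [0.4459 0.3549 0.1653] tilt [-0.055 -0.011] slide [ 0.0654 -0.0018 -0.0002] roll 0.34 slide after [ 0.0654 -0.0018 -0.0002] F [-0.1 -0.9 -1.2] w 0.0853 q6 2.08
```

```bash
for s in 1; do
python3 -m inch '{"slide":[[-0.02,0,0]],"roll":[0],"hand":[1]}' >/dev/null; python3 rd.py
python3 -m inch '{"slide":[[-0.035,0,0]],"roll":[0],"hand":[1]}' >/dev/null; python3 rd.py
python3 -m inch '{"slide":[[-0.04,0,0]],"roll":[0],"hand":[1]}' >/dev/null; python3 rd.py
python3 -m inch '{"slide":[[0,0,0]],"roll":[0],"hand":[1]}' >/dev/null; python3 rd.py
python3 -m inch '{"slide":[[0.04,0,0]],"roll":[0],"hand":[1]}' >/dev/null; python3 rd.py
python3 -m inch '{"slide":[[0.04,0,0]],"roll":[0],"hand":[1]}' >/dev/null; python3 rd.py
python3 -m inch '{"slide":[[0.03,0,0]],"roll":[0],"hand":[1]}' >/dev/null; python3 rd.py
python3 -m inch '{"slide":[[0.0,0,0]],"roll":[0],"hand":[1]}' >/dev/null; python3 rd.py
python3 -m inch '{"slide":[[0.0,0,0]],"roll":[0],"hand":[1]}' >/dev/null; python3 rd.py
done
```

```text
21.8 F [ 1.43  0.29 -0.04] T [-0.021  0.012 -0.019] Ty-corr -0.026 p [0.4566 0.3561 0.3601] x [-0.067 -0.018]
21.88 F [-0.19 -0.13 -0.21] T [-0.028  0.037 -0.011] Ty-corr -0.006 p [0.4589 0.356  0.39  ] x [-0.075 -0.024]
21.97 F [ 0.31 -0.09 -0.27] T [-0.018  0.056 -0.092] Ty-corr 0.009 p [0.462  0.3564 0.4272] x [-0.082 -0.029]
22.05 F [-1.12  0.45  0.14] T [ 0.005  0.031 -0.011] Ty-corr -0.01 p [0.4623 0.3558 0.4348] x [-0.073 -0.023]
22.13 F [-0.79  0.05 -0.48] T [-0.027  0.089 -0.007] Ty-corr 0.055 p [0.4603 0.3547 0.4033] x [-0.06  -0.015]
22.22 F [ 0.93 -1.35 -0.35] T [-0.001  0.08   0.006] Ty-corr 0.048 p [0.4582 0.3537 0.3646] x [-0.055 -0.011]
22.3 F [ 0.87 -0.11 -0.14] T [-0.021  0.004  0.032] Ty-corr -0.027 p [0.4565 0.3527 0.3328] x [-0.055 -0.011]
22.38 F [ 1.16 -0.22  0.52] T [ 0.026  0.02  -0.006] Ty-corr -0.016 p [0.4556 0.3516 0.3258] x [-0.064 -0.018]
22.47 F [-1.61 -0.63 -0.15] T [-0.009  0.034 -0.014] Ty-corr -0.003 p [0.4556 0.3512 0.3254] x [-0.065 -0.019]
```

```bash
python3 -m inch '{"slide":[[-0.005,0,0],[-0.01,0,0],[-0.012,0,0],[-0.012,0,0],[-0.012,0,0],[-0.012,0,0],[-0.012,0,0],[-0.012,0,0]],"roll":[0,0,0,0,0,0,0,0],"hand":[1,1,1,1,1,1,1,1]}' >/dev/null; python3 rd.py
python3 -m inch '{"slide":[[0.04,0,0]],"roll":[0],"hand":[1]}' >/dev/null; python3 rd.py
python3 -m inch '{"slide":[[0.04,0,0]],"roll":[0],"hand":[1]}' >/dev/null; python3 rd.py
python3 -m inch '{"slide":[[0.03,0,0]],"roll":[0],"hand":[1]}' >/dev/null; python3 rd.py
python3 -m inch '{"slide":[[0.02,0,0]],"roll":[0],"hand":[1]}' >/dev/null; python3 rd.py
python3 -m inch '{"slide":[[0.01,0,0]],"roll":[0],"hand":[1]}' >/dev/null; python3 rd.py
python3 -m inch '{"slide":[[0.005,0,0]],"roll":[0],"hand":[1]}' >/dev/null; python3 rd.py
python3 -m inch '{"slide":[[0.0,0,0]],"roll":[0],"hand":[1]}' >/dev/null; python3 rd.py
```

```text
23.13 F [ 0.16 -0.55 -0.43] T [-0.034  0.061  0.009] Ty-corr 0.033 p [0.4621 0.3519 0.4349] x [-0.049 -0.008]
23.22 F [-1.63 -0.26 -0.67] T [ 0.041  0.036 -0.047] Ty-corr 0.021 p [0.4608 0.3517 0.4101] x [-0.029  0.005]
23.3 F [ 1.09 -0.29 -1.06] T [ 0.009  0.049 -0.027] Ty-corr 0.038 p [0.46   0.3521 0.3747] x [-0.021  0.011]
23.38 F [-0.2  -0.03 -0.22] T [ 0.01   0.042 -0.034] Ty-corr 0.034 p [0.4597 0.3525 0.3476] x [-0.015  0.014]
23.47 F [ 0.46 -1.14  0.15] T [-0.045  0.022  0.071] Ty-corr 0.015 p [0.4594 0.3528 0.3283] x [-0.013  0.016]
23.55 F [-0.71 -0.14 -1.1 ] T [ 0.012 -0.038  0.042] Ty-corr -0.044 p [0.4594 0.3529 0.3186] x [-0.013  0.016]
23.63 F [-0.19 -0.09  0.04] T [ 0.029  0.014 -0.026] Ty-corr 0.008 p [0.4596 0.3531 0.3146] x [-0.012  0.016]
23.72 F [ 0.11 -0.15 -0.2 ] T [ 0.048 -0.009 -0.019] Ty-corr -0.015 p [0.4598 0.3532 0.3156] x [-0.011  0.017]
```

```bash
python3 -c "
from h import *
gp(.4423,.356,.0,-85.2)"
```

```text
t 23.72 pt [0.4578 0.3563 0.1327] tilt [-0.011  0.017] slide [0.1328 0.0014 0.0142] roll -0.05 slide after [0.1328 0.0014 0.0142] F [ 0.2  0.2 -0.1] w 0.0853 q6 2.07
```

```bash
python3 -m inch '{"slide":[[0.01,0.001,0.007],[0.02,0,0.007],[0.03,0,0],[0.03,0,0],[0.02,0,0],[0.01,0,0],[0.005,0,0],[0,0,0]],"roll":[0,0,0,0,0,0,0,0],"hand":[1,1,1,1,1,1,1,1]}' >/dev/null
python3 -c "
from h import *
gp(.4423,.356,.0,-85.2)"
```

```text
t 24.38 pt [0.4544 0.3644 0.0255] tilt [0.017 0.036] slide [0.025  0.0082 0.0132] roll -0.03 slide after [0.025  0.0082 0.0132] F [-0.2  0.2  0.9] w 0.0855 q6 2.08
```

```bash
python3 -m inch '{"slide":[[0,0.005,0.007],[0,0.004,0.006],[0,0,0],[0.01,0,0],[0.012,0,0],[0.004,0,0],[0,0,0]],"roll":[0,0,0,0,0,0,0],"hand":[1,1,1,1,1,1,1]}' >/dev/null
python3 -c "
from h import *
gp(.4423,.356,.0,-85.2)"
```

```text
t 24.97 pt [0.4475 0.3584 0.0059] tilt [0.029 0.045] slide [0.0056 0.0022 0.0056] roll -0.02 slide after [0.0056 0.0022 0.0056] F [-0.1  0.1  0.3] w 0.0855 q6 2.08
```

```bash
python3 -m inch '{"slide":[[-0.04,0.002,0.003],[-0.04,0,0.003],[-0.03,0,0],[-0.015,0,0],[-0.005,0,0],[0,0,0]],"roll":[0,0,0,0,0,0],"hand":[1,1,1,1,1,1]}' >/dev/null;python3 rd.py
python3 -m inch '{"slide":[[0.01,0,0],[0.02,0,0],[0.03,0,0],[0.04,0,0],[-0.01,0,0],[0,0,0]],"roll":[0,0,0,0,0,0],"hand":[1,1,1,1,1,1]}' >/dev/null;python3 rd.py
python3 -c "
from h import *
gp(.4423,.356,.0,-85.2)"
```

```text
25.47 F [ 0.67  0.35 -0.3 ] T [-0.021  0.01   0.027] Ty-corr 0.023 p [0.4325 0.342  0.3174] x [0.019 0.038]
25.97 F [-1.92 -1.08 -0.61] T [ 0.033  0.005 -0.003] Ty-corr 0.012 p [0.4329 0.3446 0.2146] x [0.01  0.032]
t 25.97 pt [0.4348 0.3504 0.0317] tilt [0.01  0.032] slide [ 0.032  -0.004  -0.0075] roll -0.06 slide after [ 0.032  -0.004  -0.0075] F [0.5 1.1 2. ] w 0.0848 q6 2.08
```

```bash
python3 -m inch '{"slide":[[0.01,-0.002,-0.004],[0.018,-0.001,-0.003],[0,0,0],[0,0,0]],"roll":[0,0,0,0],"hand":[1,1,1,1]}' >/dev/null
python3 -c "
from h import *
gp(.4423,.356,.0,-85.2)"
```

```text
t 26.3 pt [0.4427 0.3554 0.0074] tilt [0.012 0.033] slide [ 0.0074 -0.0004  0.0004] roll -0.05 slide after [ 0.0074 -0.0004  0.0004] F [0.5 0.5 0.5] w 0.0855 q6 2.08
```

```bash
python3 -m inch '{"slide":[[0.006,0,0],[0,0,0],[0,0,0],[0,0,0],[0,0,0],[0,0,0]],"roll":[0,0,0,0,0,0],"hand":[1,-1,-1,-1,-1,-1]}' 
python3 -c "
from h import *
gp(.4423,.356,.0,-85.2)"
python3 -m inch '{"slide":[[-0.02,0,0],[-0.03,0,0],[-0.03,0,0],[-0.02,0,0],[-0.005,0,0],[0,0,0],[0,0,0]],"roll":[0,0,0,0,0,0,0],"hand":[-1,-1,-1,-1,-1,-1,-1]}' >/dev/null
python3 rd.py
for i in 1 2 3 4 5; do python3 -m inch '{"slide":[[0,0,0]],"roll":[0],"hand":[-1]}' >/dev/null; python3 rd.py; done
```

```text
time: 26.8
ee_pos: [0.4411, 0.3503, 0.1901]
tcp_rot: [0.713, 0.042, -0.7, 0.017]
wrist_force: [0.4, -0.1, -4.4]
gripper_width: 0.057
t 26.8 pt [0.4443 0.3571 0.0073] tilt [0.018 0.037] slide [0.0072 0.0012 0.0022] roll -0.02 slide after [0.0072 0.0012 0.0022] F [ 0.4 -0.1 -4.4] w 0.057 q6 2.08
27.38 F [ 4.78 -0.63 -0.59] T [-0.05   0.006  0.031] Ty-corr 0.01 p [0.4375 0.3449 0.2917] x [0.005 0.028]
27.47 F [ 4.48  1.18 -0.14] T [ 0.032 -0.046  0.05 ] Ty-corr -0.043 p [0.4373 0.3448 0.2901] x [0.003 0.026]
27.55 F [ 4.37 -0.38  0.29] T [0.019 0.008 0.007] Ty-corr 0.01 p [0.4371 0.3446 0.2883] x [0.001 0.025]
27.63 F [ 4.58  0.95 -0.85] T [ 0.019  0.025 -0.009] Ty-corr 0.025 p [0.4369 0.3445 0.2866] x [-0.001  0.023]
27.72 F [3.76 0.39 0.53] T [-0.024  0.04   0.03 ] Ty-corr 0.04 p [0.4367 0.3444 0.2852] x [-0.003  0.022]
27.8 F [ 4.23 -0.02  0.51] T [-0.05   0.03   0.032] Ty-corr 0.028 p [0.4366 0.3443 0.2842] x [-0.005  0.021]
```

```bash
sed -i 's/3\.5\*/4.3*/' rd.py
python3 -m inch '{"slide":[[0,0,0.03]],"roll":[0],"hand":[-1]}' >/dev/null; python3 rd.py
python3 -m inch '{"slide":[[0,0,0.04]],"roll":[0],"hand":[-1]}' >/dev/null; python3 rd.py
for i in 1 2 3 4 5 6; do python3 -m inch '{"slide":[[-0.001,0,0]],"roll":[0],"hand":[-1]}' >/dev/null; python3 rd.py; done
python3 -m inch '{"slide":[[0,0,-0.03]],"roll":[0],"hand":[-1]}' >/dev/null; python3 rd.py
python3 -m inch '{"slide":[[0,0,-0.04]],"roll":[0],"hand":[-1]}' >/dev/null; python3 rd.py
for i in 1 2 3 4 5 6; do python3 -m inch '{"slide":[[-0.001,0,0]],"roll":[0],"hand":[-1]}' >/dev/null; python3 rd.py; done
```

```text
27.88 F [ 3.67 -1.59  0.02] T [ 0.001 -0.052 -0.059] Ty-corr -0.053 p [0.4089 0.3416 0.2833] x [-0.004  0.02 ]
27.97 F [ 4.75 -1.51  0.59] T [-0.022 -0.09  -0.05 ] Ty-corr -0.092 p [0.3696 0.3381 0.2825] x [-0.004  0.02 ]
28.05 F [4.54 0.46 0.28] T [-0.038 -0.036  0.058] Ty-corr -0.044 p [0.3648 0.3372 0.2803] x [-0.012  0.015]
28.13 F [ 3.88 -0.55 -1.18] T [-0.022 -0.039  0.016] Ty-corr -0.047 p [0.3637 0.337  0.281 ] x [-0.012  0.015]
28.22 F [4.47 0.45 0.22] T [-0.015  0.102  0.035] Ty-corr 0.093 p [0.3632 0.337  0.2817] x [-0.013  0.014]
28.3 F [ 3.94  0.02 -0.37] T [ 0.025 -0.022  0.036] Ty-corr -0.03 p [0.3634 0.337  0.2829] x [-0.013  0.015]
28.38 F [ 5.06 -0.14  0.22] T [0.002 0.03  0.028] Ty-corr 0.022 p [0.364  0.3372 0.2842] x [-0.012  0.015]
28.47 F [ 4.06  0.33 -0.37] T [ 0.036  0.    -0.079] Ty-corr -0.007 p [0.3646 0.3372 0.2856] x [-0.012  0.015]
28.55 F [ 3.3 -0.4 -0.2] T [-0.028  0.012  0.016] Ty-corr 0.003 p [0.3926 0.34   0.2852] x [-0.015  0.015]
28.63 F [ 3.16 -0.45 -0.74] T [-0.011  0.062 -0.07 ] Ty-corr 0.053 p [0.4325 0.3437 0.2853] x [-0.014  0.016]
28.72 F [ 5.41  0.13 -0.19] T [0.003 0.07  0.029] Ty-corr 0.061 p [0.4371 0.3433 0.2843] x [-0.014  0.014]
28.8 F [3.88 0.03 0.45] T [-0.004 -0.085  0.036] Ty-corr -0.095 p [0.4387 0.3432 0.2847] x [-0.015  0.014]
28.88 F [ 4.44 -0.12 -0.11] T [-0.025  0.029 -0.01 ] Ty-corr 0.019 p [0.4395 0.343  0.2852] x [-0.015  0.013]
28.97 F [4.17 0.69 0.32] T [ 0.048 -0.077 -0.016] Ty-corr -0.087 p [0.4395 0.343  0.2864] x [-0.015  0.013]
29.05 F [ 4.62 -0.14 -0.17] T [ 0.015 -0.043 -0.001] Ty-corr -0.052 p [0.4392 0.3429 0.2877] x [-0.015  0.013]
29.13 F [4.07 0.32 0.45] T [ 0.015 -0.084  0.046] Ty-corr -0.093 p [0.4387 0.343  0.2892] x [-0.015  0.014]
```

```bash
python3 -c "
from h import *
gp(.655,.075,.16,-90,.19)"
```

```text
t 29.13 pt [0.4359 0.3456 0.0993] tilt [-0.015  0.014] slide [-0.0676  0.2862 -0.1959] roll 4.57 slide after [-0.0676  0.2697 -0.2181] F [-0.5 -0.3 -4.1] w 0.0571 q6 2.08
```

```bash
python3 -m inch '{"slide":[[-0.008,0,0],[-0.012,0,0],[-0.012,0.014,-0.01],[-0.012,0.025,-0.018],[-0.012,0.028,-0.022],[-0.01,0.028,-0.022],[-0.003,0.028,-0.022],[0,0.028,-0.022]],"roll":[2.2,2.2,0,0,0,0,0,0],"hand":[-1,-1,-1,-1,-1,-1,-1,-1]}' >/dev/null
python3 -c "
from h import *
gp(.655,.075,.16,-90,.19)"
```

```text
t 29.8 pt [0.55   0.1961 0.1723] tilt [-0.011  0.018] slide [ 0.0091  0.123  -0.1031] roll 0.95 slide after [ 0.0091  0.1213 -0.1051] F [ 1.   1.2 -4.3] w 0.0576 q6 1.82
```

```bash
python3 -m inch '{"slide":[[0,0.028,-0.023],[0,0.025,-0.022],[0,0.02,-0.018],[0,0.013,-0.012],[0,0.008,-0.007],[0,0.004,-0.003],[0,0,0]],"roll":[0.9,0,0,0,0,0,0],"hand":[-1,-1,-1,-1,-1,-1,-1]}' >/dev/null
python3 -c "
from h import *
gp(.655,.075,.12,-90,.19)"
```

```text
t 30.38 pt [0.6402 0.0884 0.174 ] tilt [-0.004  0.017] slide [ 0.0537  0.0142 -0.0151] roll -0.26 slide after [ 0.0537  0.0143 -0.0151] F [-0.3 -0.2 -5.1] w 0.0571 q6 1.65
```

```bash
python3 -m inch '{"slide":[[0.006,0.006,-0.006],[0.01,0.006,-0.006],[0.012,0.002,-0.002],[0.012,0,0],[0.008,0,0],[0.004,0,0],[0,0,0]],"roll":[-0.3,0,0,0,0,0,0],"hand":[-1,-1,-1,-1,-1,-1,-1]}' >/dev/null
python3 rd.py; python3 -c "
from h import *
gp(.655,.075,.12,-90,.19)
for n in('scene','top'):
    c=cam(n); cv2.imwrite(f'pics/{n}6.png',c['image'])
    if n=='scene': cv2.imwrite('pics/s6c.png',cv2.resize(c['image'][150:370,180:460],None,fx=2.7,fy=2.7))"
```

```text
30.97 F [4.56 0.16 0.04] T [ 0.029 -0.098 -0.007] Ty-corr -0.104 p [0.6536 0.0756 0.3044] x [-0.008  0.018]
t 30.97 pt [0.6521 0.079  0.1145] tilt [-0.008  0.018] slide [-0.0056  0.004  -0.0029] roll 0.42 slide after [-0.0056  0.0039 -0.0029] F [-0.1 -0.1 -4.6] w 0.0571 q6 1.62
```

View pics/s6c.png

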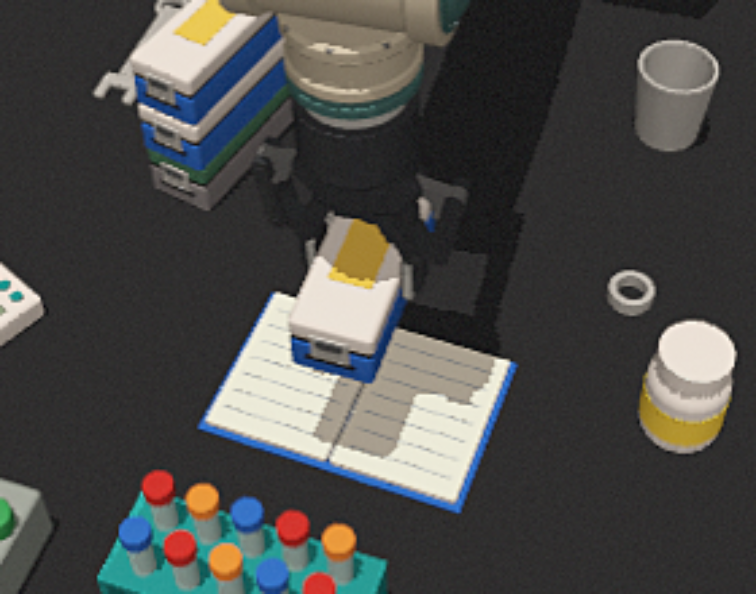

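View pics/top6.png

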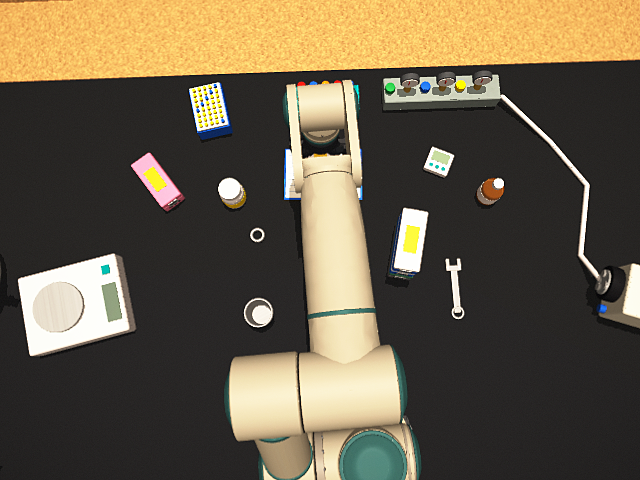

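```bash
python3 -m inch '{"slide":[[-0.003,0.002,-0.002],[-0.003,0.002,-0.001],[0,0,0],[0,0,0]],"roll":[0.4,0,0,0],"hand":[-1,-1,-1,-1]}' >/dev/null
for i in 1 2 3; do python3 -m inch '{"slide":[[-0.0005,0,0]],"roll":[0],"hand":[-1]}' >/dev/null; python3 rd.py; done
python3 -c "
from h import *
gp(.655,.075,.12,-90,.19); print(ctrl.get_obs()['dq'].round(4))
c=cam('top');M=masks(c)
for r in rect(c,M['lid'],.15):
    if abs(r[1]-446)<60 and abs(r[2]+119)<60: print(r)"
```

```text
31.48 F [ 4.29 -0.14  0.39] T [-0.039 -0.026  0.075] Ty-corr -0.026 p [0.6575 0.0711 0.3168] x [-0.     0.019]
31.57 F [4.62 0.33 0.01] T [ 0.023 -0.083 -0.002] Ty-corr -0.082 p [0.6576 0.071  0.3178] x [0.001 0.019]
31.65 F [ 4.8  -0.17 -0.52] T [ 0.021 -0.083  0.077] Ty-corr -0.083 p [0.6576 0.071  0.3186] x [0.001 0.019]
t 31.65 pt [0.6578 0.0746 0.1286] tilt [0.001 0.019] slide [ 0.0086 -0.0003  0.0028] roll -0.02 slide after [ 0.0086 -0.0003  0.0028] F [ 0.5  0.3 -4.8] w 0.0574 q6 1.62
[-0.0002 -0.0052 -0.0105  0.0012  0.0201 -0.0042]
(array([411., 241.]), 445.9, -116.7, 142.4, 56.8, -12.3)
```

```bash
python3 -m inch '{"slide":[[0.003,0,0.001],[0.004,0,0.001],[0.002,0,0],[0,0,0],[0,0,0],[0,0,0]],"roll":[0,0,0,0,0,0],"hand":[-1,-1,-1,-1,-1,-1]}' >/dev/null
python3 -c "
from h import *
gp(.655,.075,.12,-90,.19); print(ctrl.get_obs()['dq'].round(4))"
```

```text
t 32.2 pt [0.655  0.0749 0.1178] tilt [-0.001  0.019] slide [-0.0022 -0.0001 -0.    ] roll -0.01 slide after [-0.0022 -0.0001 -0.    ] F [ 0.8  0.6 -4.2] w 0.0575 q6 1.62
[ 0.0019  0.0011  0.0044 -0.001  -0.     -0.0007]
```

Underside at 0.118 m over the middle of the logbook, within about 1° of level, and still. Handing in.

```bash
python3 -c "
from h import *
print(ctrl.job_done())
c=cam('scene'); cv2.imwrite('pics/end.png',c['image']); st()"
```

```text
the job is handed in; nothing more can be done
None
the job is handed in; nothing more can be done
```

I handed the job in at about 32 s of the 72 s. The two sound cases are stacked on the grey case, and the arm is holding the rattling one over the logbook. No verdict was given, and a picture taken after handing in came back empty, so the checks below are from just before.

**Which case rattles**
- **Right-hand case:** about 2.5 N, too light to hold the ball, and nothing moved when shaken.
- **Middle case:** about 3.5 N, with no change in moment after three shaking strokes.
- **Left-hand case:** about 4.4 N, above the 0.4 kg limit for a sound case. Its moment shifted by about 0.08 N m after shaking, so the ball moved.

**Stack:** from the top camera the two case lids are centred at (446.6, −116.9) mm and (445.9, −116.7) mm, both at −12.3°. Before stacking, the grey case measured (444.0, −116.7) mm at −12.3°. In the pictures the stack looks flat and aligned. I did not re-measure the grey case itself, because the stacked cases hide its lid. Both cases were lowered to light contact, under 9 N, before letting go.

**Held case:** its underside is at z ≈ 0.118 m, centred at (0.655, 0.075), which is the middle of the logbook. The tool was about 1° off vertical and the joints were practically still.

**Not fully confirmed**
- Shaking tilted the arm by up to about 7°, and I brought it back with vertical moves before placing.
- The scene camera put the stack's lower case about 5 mm further out in x than the top camera did. I saw the same bias on the untouched cases.
- I did not measure the held case's own level separately. The grip was closed with the tool about 2° off vertical, so the case may be 1–2° off level.

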